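Lay out the decanting station on the oak block

TASK

Lay out the decanting things in a row along the oak block, centred across its width: stand the candle at the end nearer the notebook and the blue tin at the other end, each just about flush with its end of the block, and lay the black foil-cutter ring flat in the middle between them. Stand the cork upright on the centre of the tin's lid, and lay the matchbox flat on the centre of the notebook with its long sides along the notebook's long sides. Do not disturb the tumbler or the black shell dish behind.

Things in the scene. Friction and masses are not known exactly. Their poses are not given: they have to be found in the camera images.
- board: dark oak block lying flat, fixed, 220 mm long, 130 mm wide, 35 mm thick. Origin: centre of its underside, z up. Its x axis runs along the 220 mm length (roughly left-right as the robot sees it), y across the 130 mm width; the top is at z = 35.
- notebook: closed dark-red notebook with a cream label, lying flat, fixed, 135 mm along its x, 90 mm along its y, 13 mm thick. Origin: centre of its underside, z up. It lies to the left or to the right of the oak block.
- candle: cream pillar candle, standing, loose, diameter 65 mm, 94 mm high, 0.26 kg. Origin: centre of its underside, z up. 
- tin: round blue tin with a cream label on its flat lid, loose, diameter 66 mm, 29 mm high; the lid is fast and comes along with it. Origin: centre of its underside, z up. 
- foil_cutter: small black ring (foil cutter) lying flat, loose, outer diameter 47 mm, inner 26 mm, 14 mm high. Origin: centre of its underside, z up. 
- cork: straight bottle cork standing on its end, loose, diameter 24 mm, 46 mm high. Origin: centre of its underside, z up. 
- matchbox: red-topped matchbox with brown sides lying flat, loose, 36 mm along its x, 53 mm along its y (the long sides run along y), 15 mm high; the tray does not slide out. Origin: centre of its underside, z up. 
- tumbler: clear glass tumbler standing behind the oak block, loose, diameter 80 mm, 90 mm high; to be left alone. Origin: centre of its underside, z up. 
- dish: shallow shell-shaped dish of smoked black glass standing behind the oak block, loose, 86 by 96 mm, 24 mm high; to be left alone. Origin: centre of its underside, z up. 
There are look-alikes about, which are no part of the job. Several things have the shape of the cork; the one meant has the colours described above. Leave any green or yellow look-alike of the candle alone.

How it is judged:
At the end, for the whole second after the job is handed in: On the block: candle (notebook end) and tin (other end) centred 60-92 mm from its middle, ring within 15 mm of it, all within 18 mm of its long centre line; cork on the lid within 14 mm of centre; matchbox on the notebook within 20 mm and 0.3 rad; all upright within 0.12 rad, at rest (((x of notebook in the frame of board above 0 m and x of candle in the frame of board between 0.06 and 0.092 m and x of tin in the frame of board between -0.092 and -0.06 m) or (x of notebook in the frame of board below 0 m and x of candle in the frame of board between -0.092 and -0.06 m and x of tin in the frame of board between 0.06 and 0.092 m)) and y of candle in the frame of board between -0.018 and 0.018 m and z of candle in the frame of board between 0.03 and 0.041 m and y of tin in the frame of board between -0.018 and 0.018 m and z of tin in the frame of board between 0.03 and 0.041 m and y of foil_cutter in the frame of board between -0.018 and 0.018 m and z of foil_cutter in the frame of board between 0.03 and 0.041 m and x of foil_cutter in the frame of board between -0.015 and 0.015 m and horizontal distance between cork and tin below 0.014 m and z of cork in the frame of tin between 0.023 and 0.035 m and x of matchbox in the frame of notebook between -0.02 and 0.02 m and y of matchbox in the frame of notebook between -0.02 and 0.02 m and z of matchbox in the frame of notebook between 0.009 and 0.018 m and angle between the y axis of matchbox and the x axis of notebook, either way round below 0.3 rad and angle between each of candle, tin, foil_cutter, cork, matchbox's own z axis and vertical below 0.12 rad and linear speed of each of candle, tin, foil_cutter, cork, matchbox below 0.02 m/s and angular speed of each of candle, tin, foil_cutter, cork, matchbox below 0.2 rad/s); the robot touches nothing.
It fails at once if the tumbler is shifted by more than 20 mm or tipped (distance of tumbler from where it was at the start of the episode above 0.02 m or angle between tumbler's own z axis and vertical above 0.3 rad).
It fails at once if the shell dish is shifted by more than 20 mm or tipped (distance of dish from where it was at the start of the episode above 0.02 m or angle between dish's own z axis and vertical above 0.3 rad).
It also fails if it takes over 128 s, if anything falls off the work surface, if the arm or the gripper's body presses on something with over 40 N, if the wrist force passes 120 N, or if a joint passes its speed limit or range.

ROBOT

A 6-joint arm with a two-finger parallel gripper is mounted at the origin on a cart in front of the work surface, level with it; the furniture and walls round the work are solid. World frame = base frame: x ahead of the robot, y to its left, z up, the work surface at z = 0. Lengths are in m, angles in rad, forces in N, time in s.
With the tool pointing down it reaches from about 0.3 to 1 m from the base axis. Payload 5.1 kg.
Tool frame: the origin (TCP) lies midway between the tips of the shut fingers; the grasp point (between the pads) lies 19 mm behind it (bot.pinch_z is the distance from the TCP to the grasp point, in m); x points along the fingers, y is the direction in which the jaws open and shut, and the axes are right-handed (so a half turn about x gives the same grasp; the last joint's range is limited). The gripper opens to 95 mm and grips with 3 to 60 N. Pads are 20 mm wide; open, the fingers measure 119 mm over their backs; the gripper's body (75 mm by 180 mm) begins 59 mm behind the grasp point.
Start: joints at [-1.268, 0.124, 1.65, -0, 1.367, -0.083], TCP at [0.245, -0.602, 0.215] pointing down, gripper open.
Joint ranges: [-2.61, 2.61], [-1.02, 2.33], [0.03, 2.71], [-1.35, 4.49], [0.32, 2.68], [-2.91, 2.91]. Speed limits (rad/s): [2.57, 2.57, 3.14, 3.14, 3.14, 3.14].

INTERFACE

Orientations are given as a unit quaternion [x, y, z, w].
In Python, from workcell import bot, cams, order gives the robot as it stands.
- The arm moves only by the tool jog_arm, never from a script. Its argument "plan" is one flat list of numbers, 7 for each row, row after row: the turn, a rotation vector about the tool's x, y, z in degrees, then the shift along the tool's x, y, z in mm, then the gripper command: -1 is fully open, 1 is shut, values between are in proportion. A call has exactly 8 rows; each row shifts and turns the commanded pose from where the row before left it, along the tool's axes as they then stand; what a row does not reach is not made up. A row lasts 1/8 s, in which the tool goes at most 62.5 mm and 10.7 degrees, less where a joint would pass 70% of its speed; a pose out of reach is approached as far as the arm can. A call is refused whole if a number of a shift passes 62.5 or a number of a turn 10.7, either way. A call with a gripper value outside its range is refused whole. The fingers move at their own pace and stop on an object; "grip_force" is the grip in N (left out, the last holds). Time passes only in rows, so rows that do not move let the fingers close, or fill a call up. It gives the time, the measured TCP pose, the force and the opening at its end, in the units of the state.
- bot.get_state(): the state, without advancing time (a new reading comes with each control period).
- cams.get_image(name): name is "scene" or "top" or "wrist"; returns the picture (480x640x3 uint8, blue, green, red); there is no depth.
- cams.camera_model(name): a dict with "fov_y" (degrees; the focal length in pixels is half the picture's height over the tangent of half this angle, whatever the lens; pixels are square), "cx", "cy" (the principal point, pixels), "dist" ([k1, k2, p1, p2, k3] as OpenCV has them; the pictures are not rectified), "pose" (4x4, takes a point from camera to world coordinates). Camera axes: x right, y down, z forward; pixel columns grow to the right and rows downward; lengths in m; the calibration is good to about 2 mm. A picture is of the moment at which its call begins: read the wrist's pose just before it. camera_model takes no time and is no camera call; for the wrist camera it gives the pose at the moment of the call.
- order.hand_in(): hands the job in, once; it reports no verdict.
The state is a dict: "time": time; "joint_positions": joint angles; "joint_vel": joint speeds; "effort": joint torques, N m; "ee_pos": TCP position; "tcp_rot": TCP orientation; "contact_force": force on the tool from outside, world axes, zero at the start; "wrist_torque": the same for the moment, N m; "width": finger opening in m.
Only numpy, scipy, OpenCV 4.12 (cv2) and the standard library are available. Lean on these libraries where they do the work, as an engineer would, in place of code of your own. Each camera call takes 0.05 s, during which the arm holds its last target.

## Working session

There is one attempt and no reset: what is moved stays moved. The work goes in short steps, Python scripts to look and compute and a tool call to move; the robot and the scene stay as the last step left them, time stands still between calls to the robot, and variables do not carry over. Pictures are saved under pics/ and viewed, and the job is handed in when it is done.

Besides the shell and the picture viewer there is one more tool, called by a JSON object that holds its "op" and its "data", one argument or row to a line. jog_arm: Moves the arm, as the interface text tells. Its arguments: {"type":"object","properties":{"plan":{"type":"array","items":{"type":"number"}},"grip_force":{"type":"number"}},"required":["plan"]}

```bash
mkdir -p pics; ls
python3 - <<'E'
from workcell import bot,cams,order
import cv2
print(bot.get_state())
for n in ["scene","top","wrist"]:
    m=cams.camera_model(n); print(n,m)
    cv2.imwrite(f"pics/{n}0.png",cams.get_image(n))
E
```

```text
pics
{'time': 0.0, 'joint_positions': array([-1.26759347e+00,  1.24517328e-01,  1.65164346e+00, -8.45495928e-06,
        1.36752093e+00, -8.25900214e-02]), 'joint_vel': array([-0.00169895, -0.00027491, -0.00166851,  0.00055069,  0.00137682,
       -0.00063269]), 'effort': array([-1.94385437e-03, -4.17602026e+01, -3.59935248e+01,  7.73074524e-02,
        4.91191330e-02, -1.66388472e-04]), 'ee_pos': array([ 0.24437667, -0.60162361,  0.21339721]), 'tcp_rot': array([-0.69390743, -0.13628838,  0.69407586, -0.13482081]), 'contact_force': array([-0.76500664,  0.82196841, -0.50503993]), 'wrist_torque': array([-0.04418508,  0.03499885,  0.01304722]), 'width': 0.09507430853115002}
scene {'fov_y': 57.13478508577728, 'cx': 320.8143132870372, 'cy': 235.69065504822493, 'dist': array([-0.10263599,  0.        ,  0.        ,  0.        ,  0.        ]), 'pose': array([[ 8.99355538e-01, -3.25009232e-01,  2.92452757e-01,
         2.41452257e-01],
       [-4.37217999e-01, -6.68246391e-01,  6.01902967e-01,
        -7.28234848e-01],
       [-1.93522288e-04, -6.69190376e-01, -7.43090979e-01,
         9.0711
[... 231 characters left out ...]
  , 0.        , 0.        ]), 'pose': array([[-0.05702981, -0.89565145,  0.44108512, -0.07658223],
       [-0.99834891,  0.04812549, -0.03135898,  0.02382365],
       [ 0.00685928, -0.44214524, -0.89691724,  1.35988204],
       [ 0.        ,  0.        ,  0.        ,  1.        ]])}
wrist {'fov_y': 70.75868566762428, 'cx': 315.4208036290728, 'cy': 235.16172961676887, 'dist': array([0.00421965, 0.        , 0.        , 0.        , 0.        ]), 'pose': array([[ 0.37693432, -0.89526647, -0.23752572,  0.31093035],
       [-0.92623876, -0.36474744, -0.09508455, -0.57401759],
       [-0.00151089,  0.25584616, -0.96671633,  0.38410762],
       [ 0.        ,  0.        ,  0.        ,  1.        ]])}
```

View pics/scene0.png

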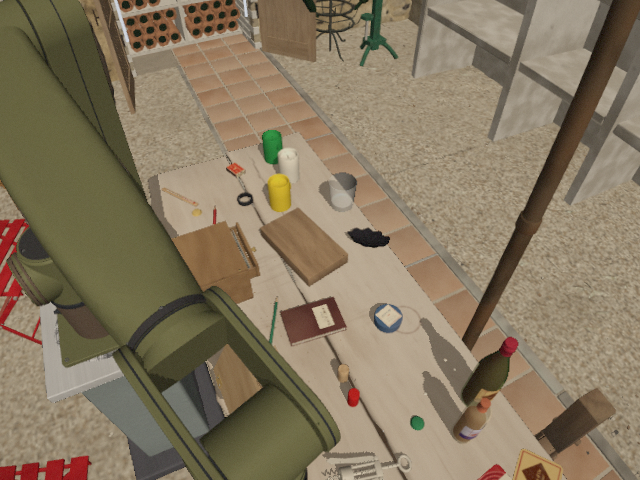

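View pics/top0.png

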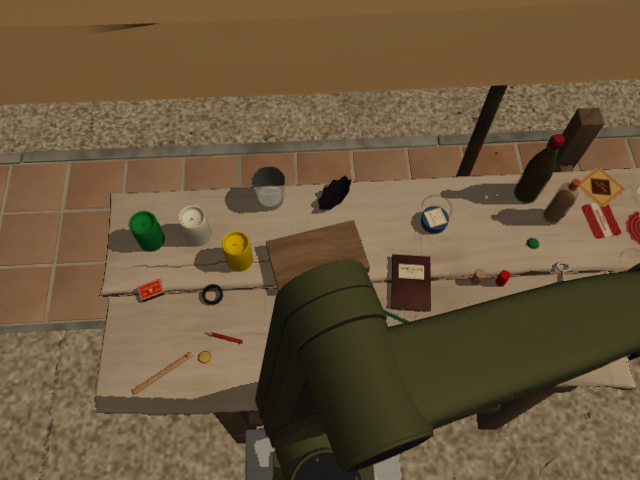

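View pics/wrist0.png

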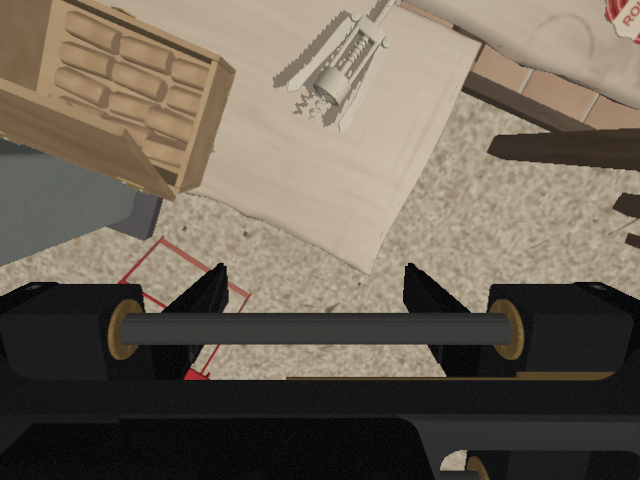

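Candidates, as pixels in the top view:
- **Candle:** cream (195,225), green (147,230) and yellow (237,250). I choose the cream one.
- **Cork:** brown (478,277), red (503,278), green (533,243), plus the corks in the crate. I choose the standing brown one.
- **Ring:** (212,294), only one seen.
- **Matchbox:** (150,290), only one seen.
- **Tin:** (435,219), only one seen.

I'll check these in close crops.

```bash
cat > h.py <<'E'
import numpy as np, cv2
from scipy.spatial.transform import Rotation as R
from workcell import bot,cams,order
def K(m):
    f=240/np.tan(np.radians(m['fov_y'])/2); return np.array([[f,0,m['cx']],[0,f,m['cy']],[0,0,1]])
def ray(m,px):
    p=cv2.undistortPoints(np.array([[px]],float),K(m),np.array(m['dist']))[0,0]
    d=m['pose'][:3,:3]@np.array([p[0],p[1],1]); return m['pose'][:3,3],d/np.linalg.norm(d)
def onz(m,px,z):
    o,d=ray(m,px); return o+d*(z-o[2])/d[2]
def tri(rays):
    A=np.zeros((3,3));b=np.zeros(3)
    for o,d in rays:
        P=np.eye(3)-np.outer(d,d);A+=P;b+=P@o
    p=np.linalg.solve(A,b); res=[np.linalg.norm((np.eye(3)-np.outer(d,d))@(p-o)) for o,d in rays]
    return p,np.array(res)
def proj(m,p):
    T=np.linalg.inv(m['pose']); r,_=cv2.Rodrigues(T[:3,:3])
    return cv2.projectPoints(np.array([p],float),r,T[:3,3],K(m),np.array(m['dist']))[0][0,0]
def snap(n,name):
    m=cams.camera_model(n); im=cams.get_image(n); cv2.imwrite(f'pics/{name}.png',im); np.save(f'pics/{name}.npy',m,allow_pickle=True); return m,im
def load(name): return np.load(f'pics/{name}.npy',allow_pickle=True).item(), cv2.imread(f'pics/{name}.png')
def go(target,yaw=None):
    """print tool-frame shift (mm) to reach the target TCP pointing down; yaw = world angle of jaw axis (tool y)"""
    s=bot.get_state(); Rt=R.from_quat(s['tcp_rot']); M=Rt.as_matrix()
    ya=np.degrees(np.arctan2(M[1,1],M[0,1]))
    print('t',round(s['time'],2),'tcp',s['ee_pos'].round(4),'toolx',M[:,0].round(3),'jaw yaw',ya.round(1),'tooly',M[:,1].round(3),'toolz',M[:,2].round(3),'w',round(s['width'],4),'F',s['contact_force'].round(1))
    if target is not None:
        d=(np.array(target)-s['ee_pos']); print('world d mm',(d*1000).round(1),'tool d', (M.T@d*1000).round(1))
        if yaw is not None:
            # target frame
            y=np.radians(yaw); Y=np.array([np.cos(y),np.sin(y),0]); X=np.array([0,0,-1.]); Z=np.cross(X,Y)
            Rd=np.stack([X,Y,Z],1); rv=(Rt.inv()*R.from_matrix(Rd)).as_rotvec(degrees=True)
            print('turn',rv.round(1),'shift in target tool frame',(Rd.T@d*1000).round(1))
E
python3 - <<'E'
from h import *
for n in ["scene","top"]:
    np.save(f'pics/{n}0.npy',cams.camera_model(n),allow_pickle=True)
np.save('pics/wrist0.npy',cams.camera_model('wrist'),allow_pickle=True)
go(None)
a=cv2.imread('pics/scene0.png');b=cv2.imread('pics/top0.png')
def crop(im,x0,y0,x1,y1,s,n): cv2.imwrite(f'pics/{n}.png',cv2.resize(im[y0:y1,x0:x1],None,fx=s,fy=s,interpolation=cv2.INTER_CUBIC))
crop(a,220,125,420,275,4,'ca')
crop(a,250,270,450,420,4,'cb')
crop(b,100,160,300,310,4,'cc')
crop(b,340,160,540,310,4,'cd')
E
```

```text
t 0.15 tcp [ 0.2444 -0.6018  0.2137] toolx [-0.     0.002 -1.   ] jaw yaw -67.9 tooly [ 0.376 -0.926 -0.002] toolz [-0.926 -0.376 -0.   ] w 0.0951 F [-0.9 -0.4 -0.4]
```

```bash
sleep 0
```

```text
(no output)
```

View pics/ca.png

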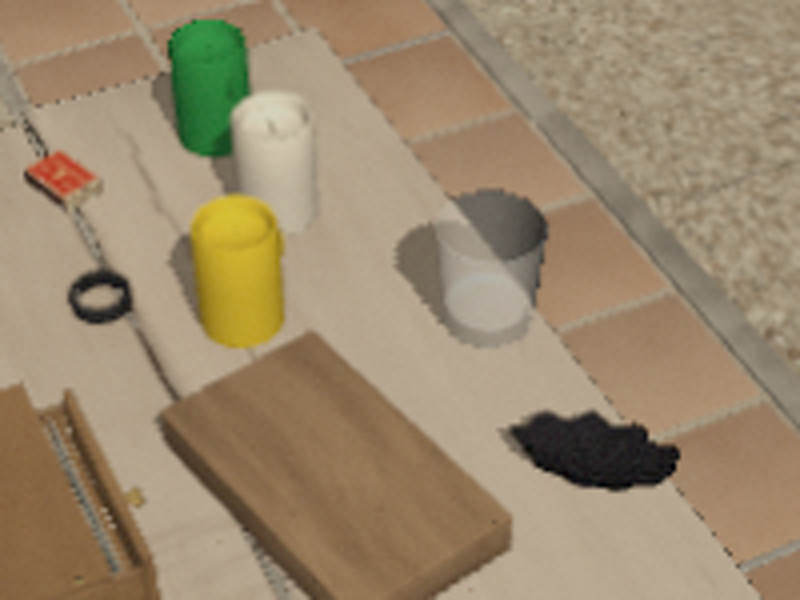

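View pics/cb.png

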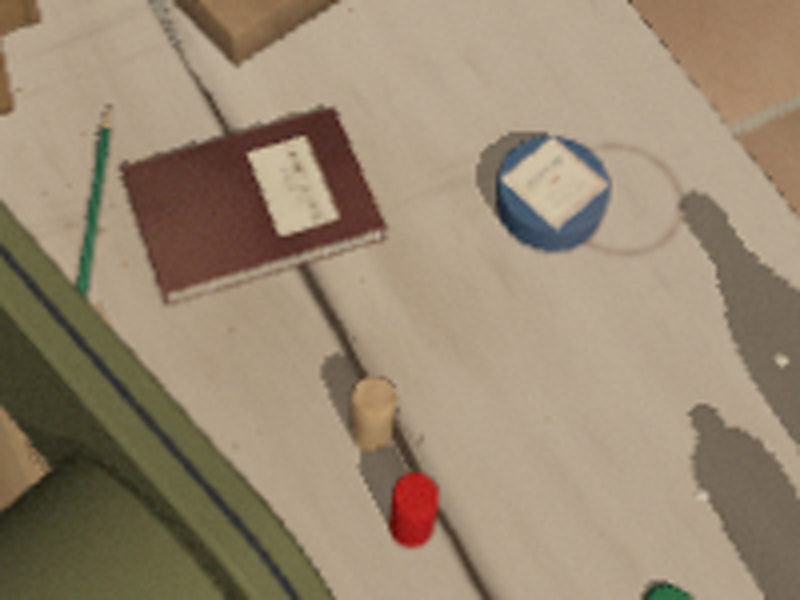

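View pics/cc.png

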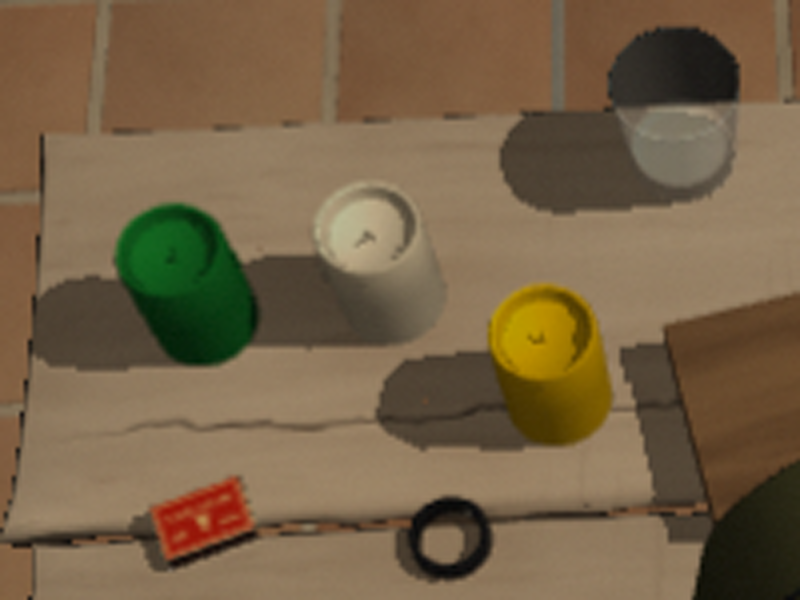

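View pics/cd.png

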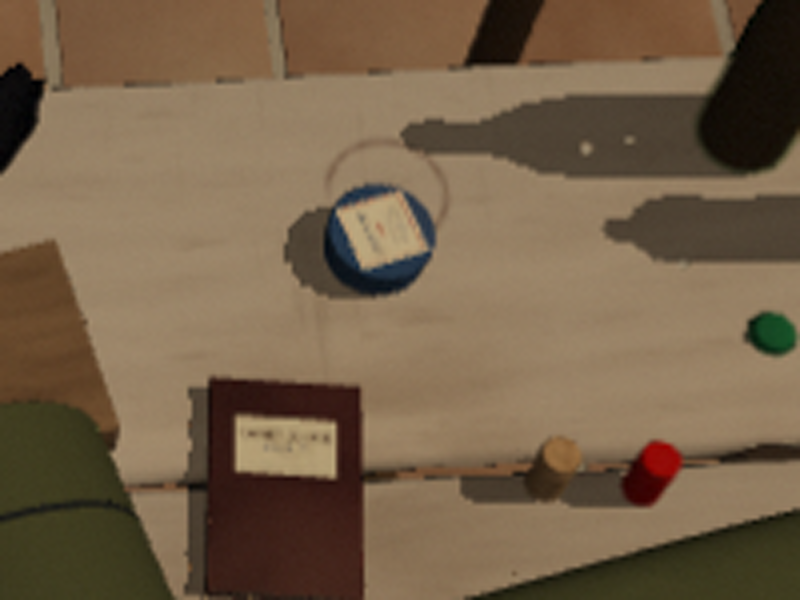

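The crops show the cream candle next to the green and yellow ones, the natural cork at top (478,277), the ring, the matchbox, the tin and the notebook. The choices hold. Next I triangulate from the pixels picked in both views.

```bash
cat > m1.py <<'E'
from h import *
ms,_=load('scene0');mt,_=load('top0')
ca=lambda x,y:(220+x/4,125+y/4); cb=lambda x,y:(250+x/4,270+y/4); cc=lambda x,y:(100+x/4,160+y/4); cd=lambda x,y:(340+x/4,160+y/4)
L={'candle':(ca(274,116),cc(366,230)),'green':(ca(208,42),cc(172,252)),'yellow':(ca(236,222),cc(544,333)),
'cutter':(ca(101,291),cc(450,533)),'match':(ca(62,174),cc(201,517)),'tin':(cb(553,180),cd(380,233)),'cork':(cb(375,390),cd(559,452)),
'nb_fl':(cb(335,108),cd(208,378)),'nb_fr':(cb(385,230),cd(360,386)),'nb_nr':(cb(165,290),cd(362,600)),'nb_nl':(cb(122,165),cd(206,592)),
'bd_fl':(ca(312,332),cc(666,325)),'bd_fr':(ca(512,518),cd(53,240)),'tumbler':(ca(492,220),cc(674,68))}
for k,(a,b) in L.items():
    p,r=tri([ray(ms,a),ray(mt,b)]); print(k,(p*1000).round(1),'res',(r*1000).round(1))
for k,a in {'nl':ca(162,415),'fl':ca(312,332),'fr':ca(512,518),'nr':(300,279)}.items(): print(k,(onz(ms,a,.035)*1000).round(1))
E
python3 m1.py
```

```text
candle [618.4 272.1  90.5] res [1.4 1.4]
green [609.  382.2  91.3] res [1. 1.]
yellow [545.6 169.2  93.1] res [1.7 1.7]
cutter [457.9 232.2  11.5] res [0.2 0.2]
match [475.4 375.9  11.7] res [0.2 0.2]
tin [ 619.2 -307.2   26.8] res [1.1 1.1]
cork [ 461.  -384.9   46.4] res [0.4 0.4]
nb_fl [ 535.5 -195.1    7.8] res [0.1 0.1]
nb_fr [ 522.9 -284.8   10.9] res [0.8 0.8]
nb_nr [ 390.4 -266.8   13.2] res [1.5 1.5]
nb_nl [ 400.8 -178.4   10.9] res [1.4 1.4]
bd_fl [574.2 103.5  32.7] res [0.5 0.5]
bd_fr [ 621.3 -107.5   30.7] res [0.4 0.4]
tumbler [710.9  91.4  96.3] res [2.4 2.4]
nl [448.9  72.3  35. ]
fl [572.8 101.   35. ]
fr [ 619.  -110.7   35. ]
nr [ 476.4 -127.9   35. ]
```

{"op": "jog_arm", "data": {
  "plan": [-10,0,0,0,0,-40,-1,-10,0,0,0,0,-40,-1,-10,0,0,0,0,-40,-1,-10,0,0,0,0,-40,-1,-10,0,0,0,0,-40,-1,-10,0,0,0,0,-40,-1,-10,0,0,0,0,-40,-1,-10,0,0,0,0,-40,-1],
  "grip_force": 15
}}

```text
time: 1.15
ee_pos: [0.4049, -0.353, 0.2142]
tcp_rot: [0.443, 0.552, -0.443, 0.551]
contact_force: [0.6, 0.5, -0.1]
width: 0.0952
```

Run:
```python
from h import *
go([.458,.232,.2],12.5)
snap('wrist','w1'); snap('top','t1')
```

```text
t 1.15 tcp [ 0.4049 -0.353   0.2142] toolx [-0.     0.001 -1.   ] jaw yaw 12.5 tooly [ 0.976  0.216 -0.   ] toolz [ 0.216 -0.976 -0.001] w 0.0952 F [ 0.6  0.5 -0.1]
world d mm [ 53.1 585.  -14.2] tool d [  14.6  178.1 -559.7]
turn [-0. -0.  0.] shift in target tool frame [  14.2  178.4 -559.6]
```

View pics/w1.png

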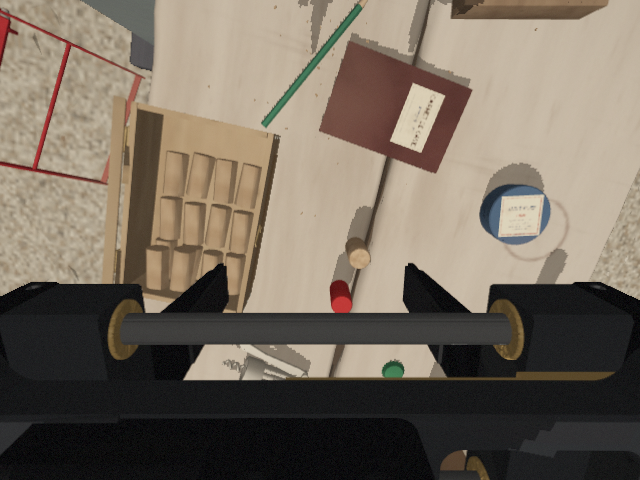

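{"op": "jog_arm", "data": {
  "plan": [0,0,0,0,20,-45,-1,0,0,0,0,20,-45,-1,0,0,0,0,20,-45,-1,0,0,0,0,20,-45,-1,0,0,0,0,20,-45,-1,0,0,0,0,20,-45,-1,0,0,0,0,10,-15,-1,0,0,0,0,0,0,-1]
}}

```text
time: 2.25
ee_pos: [0.4725, -0.0481, 0.2145]
tcp_rot: [0.444, 0.55, -0.444, 0.55]
contact_force: [0.3, -0.7, 0.2]
width: 0.0949
```

Run:
```python
from h import *
go([.458,.232,.2],12.5)
snap('wrist','w2'); snap('scene','s2')
```

```text
t 2.25 tcp [ 0.4725 -0.0481  0.2145] toolx [-0. -0. -1.] jaw yaw 12.2 tooly [ 0.978  0.211 -0.   ] toolz [ 0.211 -0.978  0.   ] w 0.0949 F [ 0.3 -0.7  0.2]
world d mm [-14.5 280.1 -14.5] tool d [  14.5   44.9 -276.9]
turn [-0.3  0.   0. ] shift in target tool frame [  14.5   46.5 -276.6]
```

View pics/w2.png

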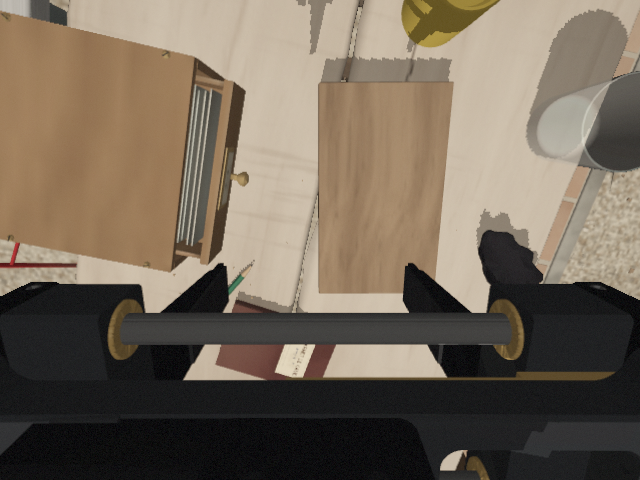

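View pics/s2.png

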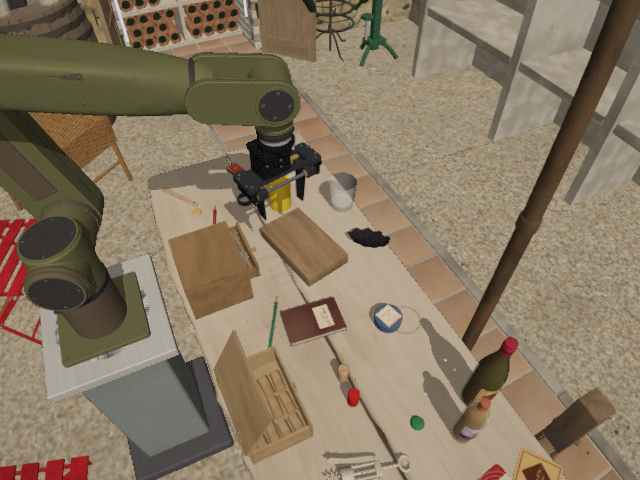

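Run:
```python
from h import *
mw,_=load('w2');ms,_=load('s2')
C={'a':(319,83),'b':(453,82),'c':(434,293),'d':(319,293)}
P={k:onz(mw,v,.035) for k,v in C.items()}
for k in P: print(k,(P[k]*1000).round(1))
c=sum(P.values())/4; print('center',c.round(4)); 
u=(P['c']-P['b']+P['d']-P['a']); print('len',np.linalg.norm(u)/2,'dir',np.degrees(np.arctan2(u[1],u[0])))
# triang with scene
S={'a':(260.5,229),'b':(298,208),'c':(348,254.5)}
for k in S: print(k,[ (x*1000).round(1) for x in tri([ray(mw,C[k]),ray(ms,S[k])])])
w1,_=load('w1')
m1,_=load('w1')
ms0,_=load('scene0');mt0,_=load('top0')
cb=lambda x,y:(250+x/4,270+y/4);cd=lambda x,y:(340+x/4,160+y/4)
N={'nl':(351,40),'fl':(470,92),'fr':(436,172),'nr':(320,130)}
S={'fl':cb(335,108),'fr':cb(385,230),'nr':cb(165,290),'nl':cb(122,165)}
Q={k:onz(m1,N[k],.013) for k in N}
for k in N: print(k,(Q[k]*1000).round(1),[(x*1000).round(1) for x in tri([ray(m1,N[k]),ray(ms0,S[k])])])
print('nb c',sum(Q.values())/4); v=Q['fl']-Q['nl']+Q['fr']-Q['nr']; print(np.degrees(np.arctan2(v[1],v[0])),np.linalg.norm(v)/2)
print('cork',tri([ray(m1,(359,258)),ray(ms0,cb(375,390)),ray(mt0,cd(559,452))]))
print('tin',tri([ray(m1,(519,215)),ray(ms0,cb(553,180)),ray(mt0,cd(380,233))]))
# box
print('box top corners',[(x*1000).round(1) for x in tri([ray(mw,(196,55)),ray(ms,(231,223))])],[(x*1000).round(1) for x in tri([ray(mw,(173,270)),ray(ms,(249,271))])])
```

```text
a [448.4  80.1  35. ]
b [573.3 108.   35. ]
c [ 621.2 -105.3   35. ]
d [ 495.  -132.6   35. ]
center [ 0.5345 -0.0125  0.035 ]
len 0.21821349855675698 dir -77.4945094227503
a [array([449.6,  81.2,  25. ]), array([1.5, 1.5])]
b [array([576.5, 110.4,  25.2]), array([0.1, 0.1])]
c [array([ 622.3, -107. ,   30.2]), array([1.1, 1.1])]
nl [ 401.8 -176.2   13. ] [array([ 402.6, -174.3,    5.5]), array([0.6, 0.6])]
fl [ 532.2 -196.1   13. ] [array([ 535.4, -194.5,    6.5]), array([0.7, 0.7])]
fr [ 523.  -280.7   13. ] [array([ 525.7, -280.7,    2.6]), array([0.9, 0.9])]
nr [ 390.6 -265.4   13. ] [array([ 391.3, -265.6,   12.5]), array([0.7, 0.7])]
nb c [ 0.46190556 -0.22960036  0.013     ]
-7.641241082253797 0.13250364011839527
cork (array([ 0.46040324, -0.38460965,  0.04609368]), array([0.00140204, 0.00108881, 0.00048677]))
tin (array([ 0.61959197, -0.30643398,  0.02604741]), array([0.00125568, 0.00106813, 0.00154838]))
box top corners [array([365.1,  62.7, 109.2]), array([8.5, 8.5])] [array([ 359.7, -106.2,  108.2]), array([1.6, 1.6])]
```

{"op": "jog_arm", "data": {
  "plan": [0,0,0,0,8,-46,-1,0,0,0,0,8,-46,-1,0,0,0,0,8,-46,-1,0,0,0,0,8,-40,-1,0,0,0,0,0,0,-1,0,0,0,0,0,0,-1,0,0,0,0,0,0,-1,0,0,0,0,0,0,-1]
}}

```text
time: 3.35
ee_pos: [0.4663, 0.1311, 0.2147]
tcp_rot: [0.445, 0.549, -0.445, 0.55]
contact_force: [0.3, -0.0, 0.0]
width: 0.0953
```

Run:
```python
from h import *
go([.458,.232,.2],12.5)
snap('wrist','w3')
```

```text
t 3.35 tcp [0.4663 0.1311 0.2147] toolx [ 0. -0. -1.] jaw yaw 12.0 tooly [0.978 0.208 0.   ] toolz [ 0.208 -0.978  0.   ] w 0.0953 F [ 0.3 -0.   0. ]
world d mm [ -8.3 100.9 -14.7] tool d [  14.7   12.9 -100.4]
turn [-0.5  0.  -0. ] shift in target tool frame [  14.7   13.7 -100.3]
```

View pics/w3.png

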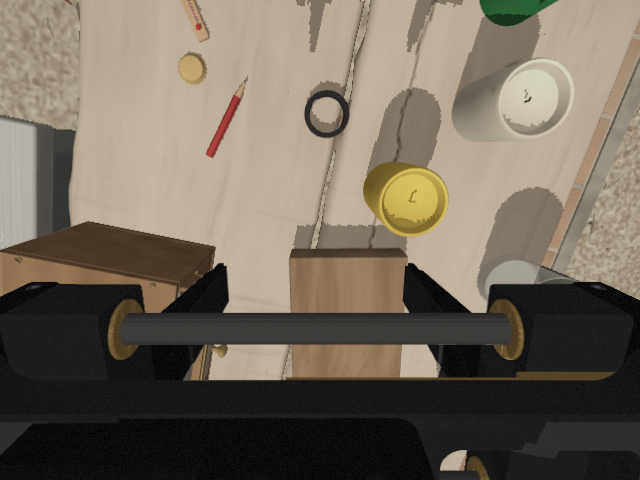

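The ring is at (327,113) and the cream candle's rim centre at (535,98), with yellow at (412,200).

Run:
```python
from h import *
mw,_=load('w3');ms,_=load('scene0');mt,_=load('top0')
ca=lambda x,y:(220+x/4,125+y/4);cc=lambda x,y:(100+x/4,160+y/4)
for n,w,a,b in [('ring',(327,113),ca(101,291),cc(450,533)),('candle',(535.5,98),ca(274,116),cc(366,230)),('yellow',(412,201),ca(236,222),cc(544,333))]:
    print(n,tri([ray(mw,w),ray(ms,a),ray(mt,b)]))
print(onz(mw,(327,113),.014))
p,_=tri([ray(mw,(327,113)),ray(ms,ca(101,291)),ray(mt,cc(450,533))])
go([p[0],p[1],.006],60)
go([p[0],p[1],.006],12)
```

```text
ring (array([0.45778014, 0.2345588 , 0.00978355]), array([0.00283583, 0.00085251, 0.00222484]))
candle (array([0.61928248, 0.27434619, 0.08891631]), array([0.00199103, 0.0013157 , 0.00242023]))
yellow (array([0.54601438, 0.17176279, 0.09003419]), array([0.00267054, 0.00245035, 0.00255505]))
[0.45627273 0.23661776 0.014     ]
t 3.4 tcp [0.4662 0.1313 0.2147] toolx [ 0. -0. -1.] jaw yaw 12.0 tooly [0.978 0.208 0.   ] toolz [ 0.208 -0.978  0.   ] w 0.0951 F [-0.1 -0.5  0.1]
world d mm [  -8.5  103.2 -208.7] tool d [ 208.7   13.2 -102.7]
turn [-48.   0.  -0.] shift in target tool frame [208.7  85.2 -58.9]
t 3.4 tcp [0.4662 0.1313 0.2147] toolx [ 0. -0. -1.] jaw yaw 12.0 tooly [0.978 0.208 0.   ] toolz [ 0.208 -0.978  0.   ] w 0.0951 F [-0.1 -0.5  0.1]
world d mm [  -8.5  103.2 -208.7] tool d [ 208.7   13.2 -102.7]
turn [ 0.  0. -0.] shift in target tool frame [ 208.7   13.2 -102.7]
```

{"op": "jog_arm", "data": {
  "plan": [0,0,0,0,4.5,-34,-1,0,0,0,0,4.5,-35,-1,0,0,0,0,4.5,-35,-1,-9.6,0,0,20,0,0,-1,-9.6,0,0,20,0,0,-1,-9.6,0,0,20,0,0,-1,-9.6,0,0,20,0,0,-1,-9.6,0,0,20,0,0,-1]
}}

```text
time: 4.4
ee_pos: [0.4577, 0.2363, 0.1141]
tcp_rot: [0.181, 0.684, -0.181, 0.684]
contact_force: [0.3, 0.2, -0.4]
width: 0.0952
```

Run:
```python
from h import *
go([.457,.2355,.005],60)
snap('wrist','w4')
```

```text
t 4.4 tcp [0.4577 0.2363 0.1141] toolx [ 0.  0. -1.] jaw yaw 60.4 tooly [0.494 0.869 0.   ] toolz [ 0.869 -0.494  0.   ] w 0.0952 F [ 0.3  0.2 -0.4]
world d mm [  -0.7   -0.8 -109.1] tool d [109.1  -1.1  -0.2]
turn [ 0.4  0.  -0. ] shift in target tool frame [ 1.091e+02 -1.100e+00 -1.000e-01]
```

View pics/w4.png

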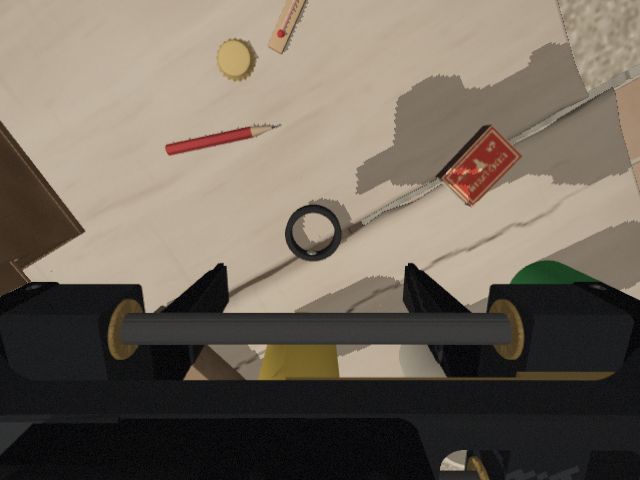

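Run:
```python
from h import *
mw,_=load('w4');ms,_=load('scene0');mt,_=load('top0')
print('ring',onz(mw,(314,232),.014))
c=[(489,127),(522,156),(473,206),(441,179)]
P=[onz(mw,x,.015) for x in c]; print(np.array(P).round(4),np.mean(P,0))
d=(P[0]-P[3])+(P[1]-P[2]); print(np.degrees(np.arctan2(d[1],d[0])),np.linalg.norm(d)/2)
w=(P[0]-P[1])+(P[3]-P[2]); print(np.degrees(np.arctan2(w[1],w[0])),np.linalg.norm(w)/2)
ca=lambda x,y:(220+x/4,125+y/4);cc=lambda x,y:(100+x/4,160+y/4)
print(tri([ray(mw,np.mean(c,0)),ray(ms,ca(62,174)),ray(mt,cc(201,517))]))
```

```text
ring [0.45455516 0.23760366 0.014     ]
[[0.4484 0.3941 0.015 ]
 [0.4811 0.4082 0.015 ]
 [0.4988 0.36   0.015 ]
 [0.4663 0.3464 0.015 ]] [0.47365256 0.37717443 0.015     ]
110.36781491222474 0.051187475815244764
-157.01077430081614 0.03543164694523447
(array([0.47528118, 0.37746649, 0.01085817]), array([0.00183852, 0.00045514, 0.00147321]))
```

{"op": "jog_arm", "data": {
  "plan": [0,0,0,36,0,-1,-1,0,0,0,36,0,-1,-1,0,0,0,36,0,0,-1,0,0,0,0,0,0,1,0,0,0,0,0,0,1,0,0,0,0,0,0,1,0,0,0,0,0,0,1,0,0,0,0,0,0,1]
}}

```text
time: 5.45
ee_pos: [0.4562, 0.2379, 0.0074]
tcp_rot: [0.183, 0.683, -0.182, 0.684]
contact_force: [-0.9, 0.2, -0.4]
width: 0.0505
```

Run:
```python
from h import *
go([.534,-.0145,.15],12.5)
```

```text
t 5.45 tcp [0.4562 0.2379 0.0074] toolx [ 0.001  0.    -1.   ] jaw yaw 60.1 tooly [0.498 0.867 0.001] toolz [ 0.867 -0.498  0.001] w 0.0505 F [-0.9  0.2 -0.4]
world d mm [  77.8 -252.4  142.6] tool d [-142.6 -179.9  193.3]
turn [47.6  0.  -0.1] shift in target tool frame [-142.6   21.3  263.2]
```

{"op": "jog_arm", "data": {
  "plan": [0,0,0,0,0,0,1,0,0,0,-3,0,0,1,0,0,0,-40,0,0,1,9.6,0,0,-40,0,0,1,9.6,0,0,-40,0,0,1,9.6,0,0,-20,0,0,1,9.6,0,0,0,0,0,1,9.4,0,0,0,0,0,1]
}}

```text
time: 6.45
ee_pos: [0.4558, 0.2377, 0.1501]
tcp_rot: [0.445, 0.549, -0.445, 0.55]
contact_force: [-1.0, -0.2, -0.4]
width: 0.0458
```

Run:
```python
from h import *
go([.534,-.0145,.045],12.5)
```

```text
t 6.45 tcp [0.4558 0.2377 0.1501] toolx [ 0.001  0.    -1.   ] jaw yaw 12.0 tooly [0.978 0.208 0.001] toolz [ 0.208 -0.978 -0.   ] w 0.0458 F [-1.  -0.2 -0.4]
world d mm [  78.2 -252.2 -105.1] tool d [105.1  24.  263. ]
turn [-0.5 -0.  -0. ] shift in target tool frame [105.1  21.8 263.2]
```

{"op": "jog_arm", "data": {
  "plan": [0,0,0,0,4.8,52.6,1,0,0,0,0,4.8,52.6,1,0,0,0,0,4.8,52.6,1,0,0,0,0,4.8,52.6,1,0,0,0,0,4.8,52.6,1,-0.5,0,0,25,0,0,1,0,0,0,40,0,0,1,0,0,0,25,0,0,1]
}}

```text
time: 7.45
ee_pos: [0.534, -0.0143, 0.0575]
tcp_rot: [0.441, 0.553, -0.442, 0.552]
contact_force: [1.0, -0.0, -0.4]
width: 0.0456
```

Run:
```python
from h import *
go([.534,-.0145,.044],12.5)
snap('wrist','w5');snap('scene','s5')
```

```text
t 7.45 tcp [ 0.534  -0.0143  0.0575] toolx [-0.003  0.    -1.   ] jaw yaw 12.8 tooly [ 0.975  0.221 -0.002] toolz [ 0.221 -0.975 -0.001] w 0.0456 F [ 1.  -0.  -0.4]
world d mm [ -0.   -0.2 -13.5] tool d [13.5 -0.   0.2]
turn [ 0.3 -0.1  0.1] shift in target tool frame [13.5 -0.1  0.2]
```

View pics/w5.png

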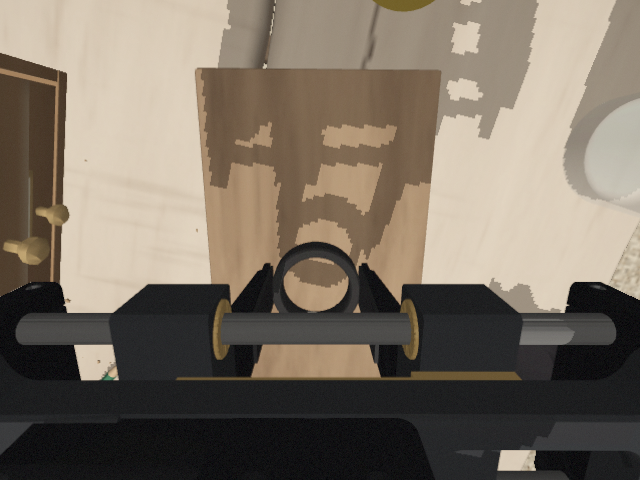

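View pics/s5.png

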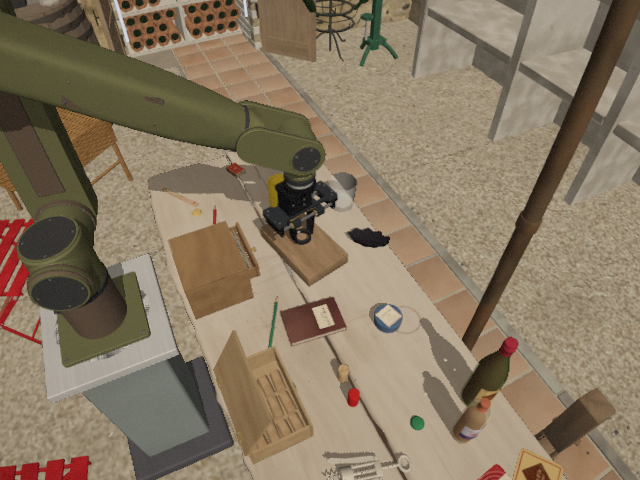

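{"op": "jog_arm", "data": {
  "plan": [0,0,0,8,0,0,1,0,0,0,6,0,0,1,0,0,0,0.5,0,0,1,0,0,0,0,0,0,0.3,0,0,0,0,0,0,-0.2,0,0,0,0,0,0,-0.2,0,0,0,-20,0,0,-0.2,0,0,0,-40,0,0,-1]
}}

```text
time: 8.55
ee_pos: [0.5335, -0.014, 0.1038]
tcp_rot: [0.44, 0.554, -0.442, 0.551]
contact_force: [0.5, 0.0, 0.2]
width: 0.0625
```

Run:
```python
from h import *
go([.6195,-.3065,.15],12.5)
snap('wrist','w6')
```

```text
t 8.55 tcp [ 0.5335 -0.014   0.1038] toolx [-0.005  0.001 -1.   ] jaw yaw 12.8 tooly [ 0.975  0.222 -0.004] toolz [ 0.222 -0.975 -0.002] w 0.0625 F [0.5 0.  0.2]
world d mm [  86.  -292.5   46.2] tool d [-46.8  18.8 304.2]
turn [ 0.3 -0.1  0.3] shift in target tool frame [-46.2  20.6 304.2]
```

View pics/w6.png

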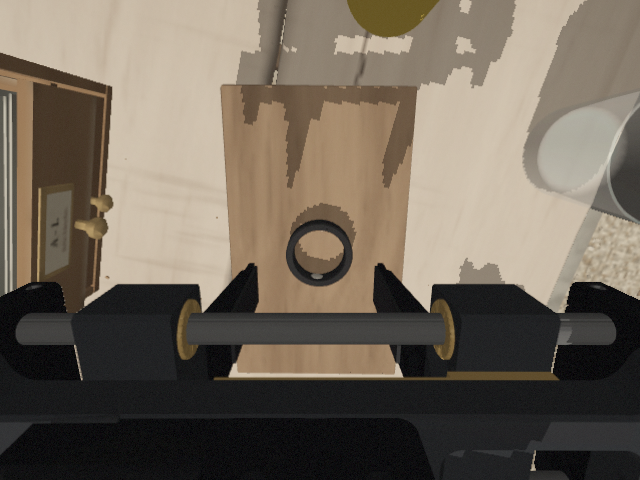

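{"op": "jog_arm", "data": {
  "plan": [0,0,0,-15,3.5,50,-1,0,0,0,-15,3.5,52,-1,0,0,0,-15,3.5,52,-1,0,0,0,0,3.5,52,-1,0,0,0,0,3.5,52,-1,0,0,0,0,3.5,46,-1,0,0,0,25,0,0,-1,0,0,0,25,0,0,-1]
}}

```text
time: 9.6
ee_pos: [0.6234, -0.3071, 0.0998]
tcp_rot: [0.442, 0.552, -0.441, 0.553]
contact_force: [-0.0, 0.1, 0.1]
width: 0.095
```

Run:
```python
from h import *
go([.6195,-.3065,.010],12.5)
snap('wrist','w7')
```

```text
t 9.6 tcp [ 0.6234 -0.3071  0.0998] toolx [ 0.001 -0.    -1.   ] jaw yaw 12.7 tooly [0.975 0.22  0.001] toolz [ 0.22  -0.975  0.001] w 0.095 F [-0.   0.1  0.1]
world d mm [ -3.9   0.6 -89.8] tool d [89.8 -3.8 -1.5]
turn [ 0.2  0.  -0. ] shift in target tool frame [89.8 -3.7 -1.4]
```

View pics/w7.png

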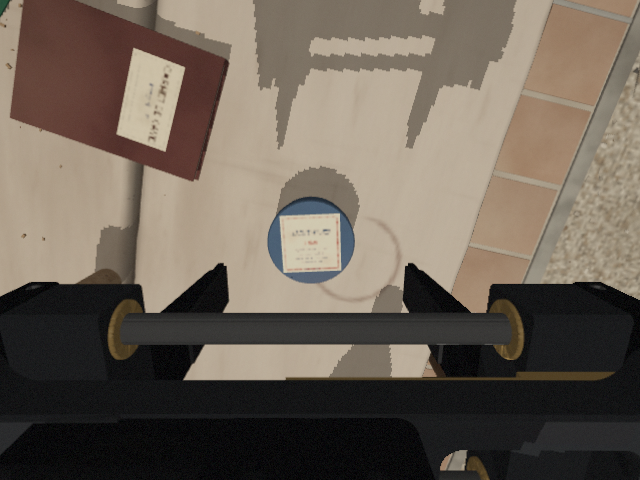

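Run:
```python
from h import *
m,_=load('w7'); p=onz(m,(311,240.5),.029); print(p)
ms,_=load('scene0');print(tri([ray(m,(311,240.5)),ray(ms,(388.3,315))]))
go([p[0],p[1],.010],12.7)
```

```text
[ 0.61940287 -0.3032703   0.029     ]
(array([ 0.62063632, -0.30518854,  0.02405904]), array([0.00110341, 0.00110341]))
t 9.65 tcp [ 0.6211 -0.3054  0.095 ] toolx [-0.005  0.003 -1.   ] jaw yaw 12.8 tooly [ 0.975  0.221 -0.004] toolz [ 0.221 -0.975 -0.004] w 0.0949 F [-1.2  2.  -3.1]
world d mm [ -1.7   2.1 -85. ] tool d [85.  -0.8 -2.1]
turn [ 0.1 -0.2  0.3] shift in target tool frame [85.  -1.1 -2.4]
```

{"op": "jog_arm", "data": {
  "plan": [0,0,0,30,0,-2,-1,0,0,0,30,0,0,-1,0,0,0,24,0,0,-1,0,0,0,0,0,0,1,0,0,0,0,0,0,1,0,0,0,0,0,0,1,0,0,0,0,0,0,1,0,0,0,0,0,0,1],
  "grip_force": 20
}}

```text
time: 10.65
ee_pos: [0.6235, -0.3045, 0.0178]
tcp_rot: [0.441, 0.552, -0.441, 0.553]
contact_force: [-1.2, -0.8, 4.1]
width: 0.0625
```

Run:
```python
from h import *
u=np.array([.2164,-.9763]); c=np.array([.534,-.0135])
print('tin',c-.076*u,'candle',c+.076*u)
t=c-.076*u
go([*t,.15],12.5)
```

```text
tin [0.5175536 0.0606988] candle [ 0.5504464 -0.0876988]
t 10.65 tcp [ 0.6235 -0.3045  0.0178] toolx [ 0.002 -0.001 -1.   ] jaw yaw 12.8 tooly [0.975 0.222 0.002] toolz [ 0.222 -0.975  0.002] w 0.0625 F [-1.2 -0.8  4.1]
world d mm [-105.9  365.2  132.2] tool d [-132.9  -22.1 -379.4]
turn [ 0.3  0.1 -0.1] shift in target tool frame [-132.2  -24.4 -379.5]
```

{"op": "jog_arm", "data": {
  "plan": [0,0,0,-10,0,0,1,0,0,0,-40,0,0,1,0,0,0,-40,0,0,1,0,0,0,-40,0,0,1,0,0,0,0,0,-40,1,0,0,0,0,-6,-50,1,0,0,0,0,-6,-50,1,0,0,0,0,-6,-50,1]
}}

```text
time: 11.65
ee_pos: [0.5621, -0.1212, 0.1463]
tcp_rot: [0.441, 0.553, -0.441, 0.552]
contact_force: [-0.1, 0.4, 0.1]
width: 0.0624
```

Run:
```python
from h import *
go([.5176,.0607,.06],12.5)
snap('wrist','w8');snap('scene','s8')
```

```text
t 11.65 tcp [ 0.5621 -0.1212  0.1463] toolx [ 0.  0. -1.] jaw yaw 12.8 tooly [0.975 0.221 0.   ] toolz [ 0.221 -0.975 -0.   ] w 0.0624 F [-0.1  0.4  0.1]
world d mm [-44.5 181.9 -86.3] tool d [  86.3   -3.2 -187.2]
turn [ 0.3 -0.  -0. ] shift in target tool frame [  86.3   -4.1 -187.2]
```

View pics/w8.png

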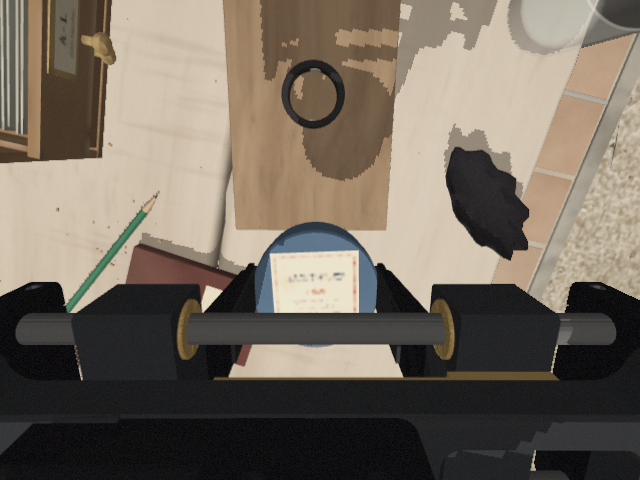

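View pics/s8.png

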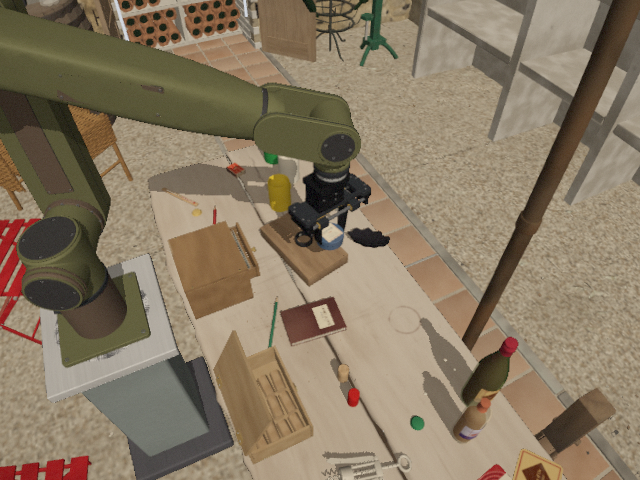

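{"op": "jog_arm", "data": {
  "plan": [0,0,0,0,-1,-47,1,0,0,0,0,-1,-47,1,0,0,0,0,-1,-47,1,0,0,0,0,-1,-46,1,0,0,0,35,0,0,1,0,0,0,30,0,0,1,0,0,0,15,0,0,1,0,0,0,0,0,0,1]
}}

```text
time: 12.75
ee_pos: [0.5171, 0.0584, 0.0652]
tcp_rot: [0.441, 0.553, -0.442, 0.552]
contact_force: [-0.7, -0.1, -0.6]
width: 0.0624
```

Run:
```python
from h import *
m,_=load('w8'); print('tin in w8',onz(m,(316,284),.1575))
go([.5176,.0607,.053],12.5)
snap('wrist','w9')
```

```text
tin in w8 [ 0.56138706 -0.11632059  0.1575    ]
t 12.75 tcp [0.5171 0.0584 0.0652] toolx [-0.002 -0.    -1.   ] jaw yaw 12.8 tooly [ 0.975  0.221 -0.002] toolz [ 0.221 -0.975 -0.   ] w 0.0624 F [-0.7 -0.1 -0.6]
world d mm [  0.5   2.3 -12.2] tool d [12.2  1.1 -2.2]
turn [ 0.3 -0.   0.1] shift in target tool frame [12.2  1.  -2.2]
```

View pics/w9.png

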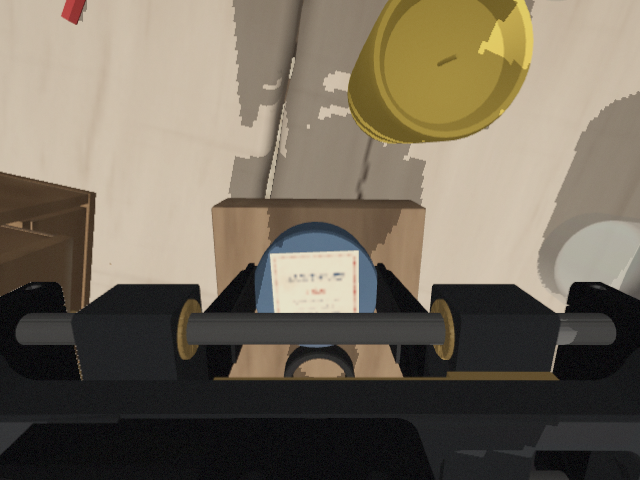

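{"op": "jog_arm", "data": {
  "plan": [0,0,0,8,0,0,1,0,0,0,4,0,0,1,0,0,0,0,0,0,1,0,0,0,0,0,0,-0.5,0,0,0,0,0,0,-1,0,0,0,0,0,0,-1,0,0,0,-20,0,0,-1,0,0,0,-40,0,0,-1]
}}

```text
time: 13.8
ee_pos: [0.5159, 0.0587, 0.1128]
tcp_rot: [0.44, 0.554, -0.442, 0.551]
contact_force: [0.2, 0.0, -0.1]
width: 0.0948
```

Run:
```python
from h import *
go([.619,.274,.16],12.5)
snap('wrist','w10')
```

```text
t 13.8 tcp [0.5159 0.0587 0.1128] toolx [-0.005 -0.    -1.   ] jaw yaw 12.8 tooly [ 0.975  0.222 -0.005] toolz [ 0.222 -0.975 -0.001] w 0.0948 F [ 0.2  0.  -0.1]
world d mm [103.1 215.3  47.2] tool d [ -47.7  148.  -187.1]
turn [ 0.3 -0.1  0.3] shift in target tool frame [ -47.2  147.2 -187.8]
```

View pics/w10.png

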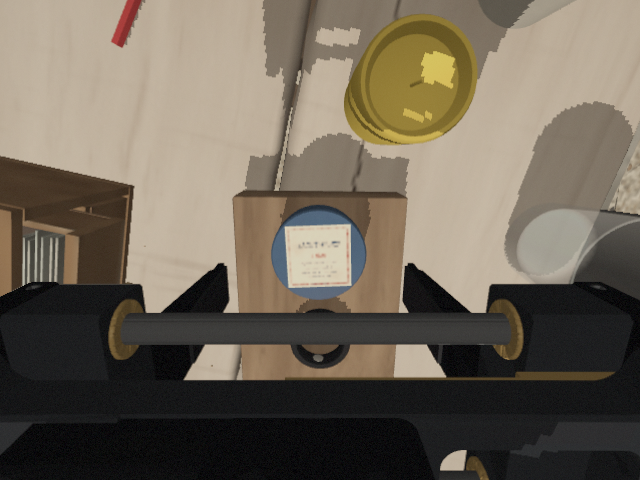

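{"op": "jog_arm", "data": {
  "plan": [0,0,0,-30,0,0,-1,0,0,0,-30,0,0,-1,0,0,0,0,37,-47,-1,0,0,0,0,37,-47,-1,0,0,0,0,37,-47,-1,0,0,0,0,36,-47,-1,0,0,0,0,0,0,-1,0,0,0,0,0,0,-1]
}}

```text
time: 14.85
ee_pos: [0.6191, 0.2746, 0.1737]
tcp_rot: [0.441, 0.553, -0.441, 0.553]
contact_force: [-0.5, -1.4, -0.7]
width: 0.0952
```

Run:
```python
from h import *
go([.619,.274,.032],12.5)
snap('wrist','w11')
```

```text
t 14.85 tcp [0.6191 0.2746 0.1737] toolx [-0.001 -0.001 -1.   ] jaw yaw 12.8 tooly [ 0.975  0.222 -0.001] toolz [ 0.222 -0.975  0.   ] w 0.0952 F [-0.5 -1.4 -0.7]
world d mm [-1.000e-01 -6.000e-01 -1.417e+02] tool d [ 1.417e+02 -1.000e-01  5.000e-01]
turn [0.3 0.  0. ] shift in target tool frame [141.7  -0.2   0.5]
```

View pics/w11.png

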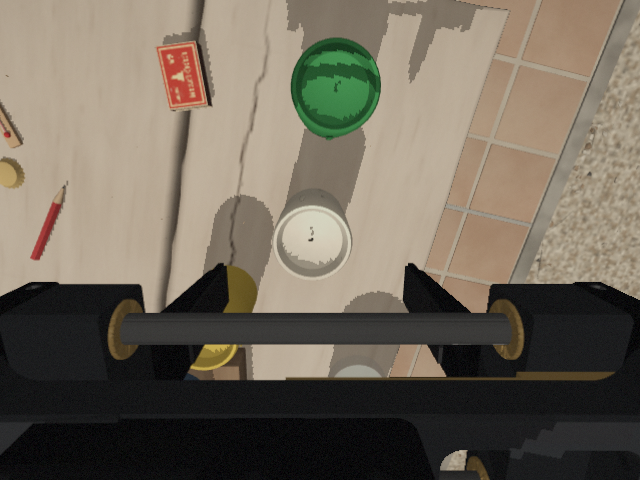

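Run:
```python
from h import *
m,_=load('w11'); ms,_=load('scene0')
p=onz(m,(312.5,241),.094); print(p, tri([ray(m,(312.5,241)),ray(ms,(288.5,154))]))
go([p[0],p[1],.032],12.8)
# matchbox
c=[(157,47),(198,40),(209,105),(166,110)]
P=[onz(m,x,.015) for x in c]; print(np.mean(P,0)); d=P[0]-P[3]+P[1]-P[2]; print(np.degrees(np.arctan2(d[1],d[0])))
```

```text
[0.61658471 0.27577611 0.094     ] (array([0.61851596, 0.27408793, 0.08982788]), array([0.00176695, 0.00176695]))
t 14.9 tcp [0.6191 0.274  0.174 ] toolx [-0. -0. -1.] jaw yaw 12.8 tooly [ 0.975  0.221 -0.   ] toolz [ 0.221 -0.975  0.   ] w 0.0949 F [-0.3 -0.3  0.9]
world d mm [  -2.5    1.8 -142. ] tool d [142.   -2.   -2.3]
turn [-0.  0.  0.] shift in target tool frame [142.   -2.   -2.3]
[0.47376381 0.3772627  0.015     ]
106.73770068845131
```

Good. I'll descend 140 mm and grip.

{"op": "jog_arm", "data": {
  "plan": [0,0,0,45,-1,-2,-1,0,0,0,50,0,0,-1,0,0,0,45,0,0,-1,0,0,0,0,0,0,1,0,0,0,0,0,0,1,0,0,0,0,0,0,1,0,0,0,0,0,0,1,0,0,0,0,0,0,1],
  "grip_force": 25
}}

```text
time: 15.9
ee_pos: [0.619, 0.2767, 0.0369]
tcp_rot: [0.442, 0.552, -0.44, 0.553]
contact_force: [-1.5, -0.9, 6.9]
width: 0.0624
```

Run:
```python
from h import *
go([.5504,-.0877,.19],12.5)
```

```text
t 15.9 tcp [0.619  0.2767 0.0369] toolx [ 0.002  0.001 -1.   ] jaw yaw 12.8 tooly [0.975 0.222 0.003] toolz [ 0.222 -0.975 -0.   ] w 0.0624 F [-1.5 -0.9  6.9]
world d mm [ -68.6 -364.4  153.1] tool d [-153.5 -147.3  340.1]
turn [ 0.3 -0.  -0.1] shift in target tool frame [-153.1 -145.9  340.9]
```

{"op": "jog_arm", "data": {
  "plan": [0,0,0,-10,0,0,1,0,0,0,-40,0,0,1,0,0,0,-50,0,0,1,0,0,0,-50,0,0,1,0,0,0,0,-10,25,1,0,0,0,0,-22,45,1,0,0,0,0,-22,48,1,0,0,0,0,-22,48,1]
}}

```text
time: 16.9
ee_pos: [0.5786, 0.0954, 0.1819]
tcp_rot: [0.44, 0.553, -0.442, 0.552]
contact_force: [0.3, -0.5, -1.5]
width: 0.0622
```

Run:
```python
from h import *
go([.5504,-.0877,.085],12.5)
snap('wrist','w12');snap('scene','s12')
```

```text
t 16.9 tcp [0.5786 0.0954 0.1819] toolx [-0.003 -0.001 -1.   ] jaw yaw 12.8 tooly [ 0.975  0.222 -0.003] toolz [ 0.222 -0.975 -0.   ] w 0.0622 F [ 0.3 -0.5 -1.5]
world d mm [ -28.2 -183.1  -96.9] tool d [ 97.1 -67.8 172.3]
turn [ 0.3 -0.   0.2] shift in target tool frame [ 96.9 -67.2 172.7]
```

View pics/w12.png

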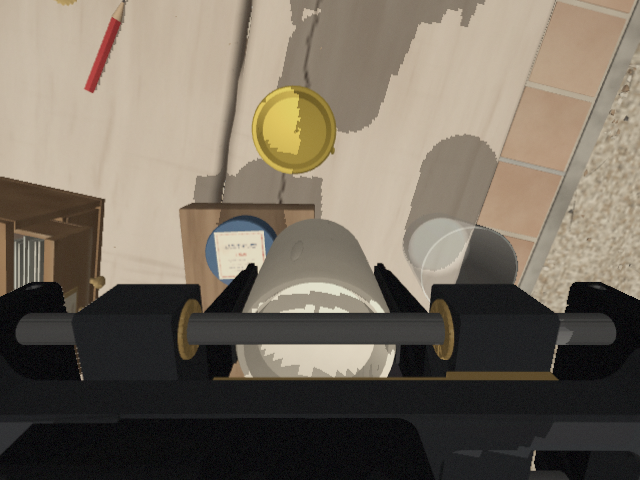

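View pics/s12.png

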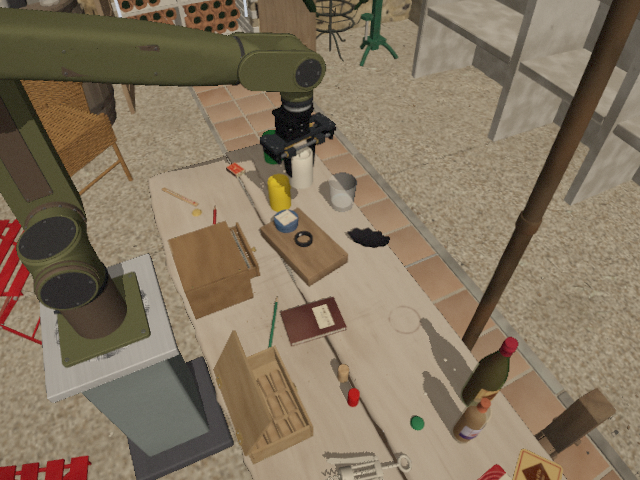

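{"op": "jog_arm", "data": {
  "plan": [0,0,0,0,-17,43,1,0,0,0,0,-17,43,1,0,0,0,0,-17,43,1,0,0,0,0,-16,43,1,0,0,0,30,0,0,1,0,0,0,35,0,0,1,0,0,0,25,0,0,1,0,0,0,0,0,0,1]
}}

```text
time: 18.0
ee_pos: [0.5502, -0.0841, 0.0901]
tcp_rot: [0.44, 0.555, -0.442, 0.55]
contact_force: [0.2, -0.1, -2.2]
width: 0.0624
```

Run:
```python
from h import *
go([.5504,-.0877,.073],12.5)
snap('wrist','w13');snap('scene','s13')
```

```text
t 18.0 tcp [ 0.5502 -0.0841  0.0901] toolx [-0.008  0.002 -1.   ] jaw yaw 12.8 tooly [ 0.975  0.222 -0.007] toolz [ 0.222 -0.975 -0.004] w 0.0624 F [ 0.2 -0.1 -2.2]
world d mm [  0.2  -3.6 -17.1] tool d [17.1 -0.4  3.6]
turn [ 0.3 -0.2  0.4] shift in target tool frame [17.1 -0.6  3.5]
```

View pics/w13.png

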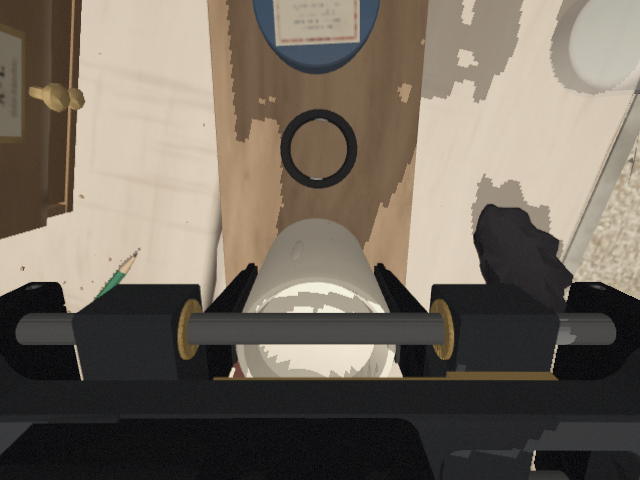

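View pics/s13.png

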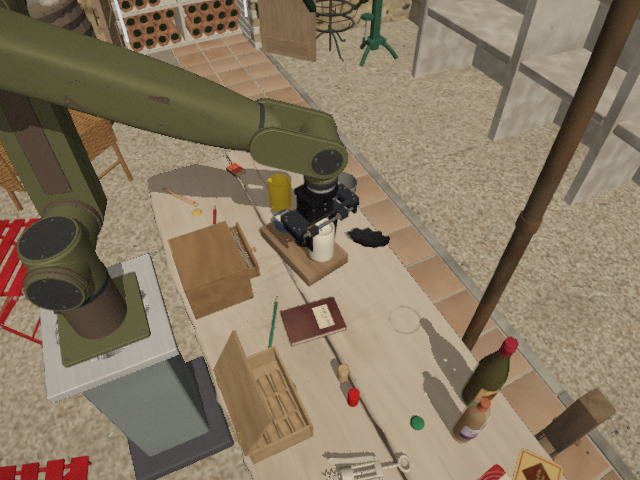

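{"op": "jog_arm", "data": {
  "plan": [0,0,0,9,0,3,1,0,0,0,6,0,0,1,0,0,0,3,0,0,1,0,0,0,0,0,0,1,0,0,0,0,0,0,-0.5,0,0,0,0,0,0,-1,0,0,0,0,0,0,-1,0,0,0,-20,0,0,-1]
}}

```text
time: 19.1
ee_pos: [0.5527, -0.0875, 0.0953]
tcp_rot: [0.441, 0.554, -0.442, 0.551]
contact_force: [0.0, -0.5, -0.3]
width: 0.0933
```

{"op": "jog_arm", "data": {
  "plan": [0,0,0,-40,0,0,-1,0,0,0,-50,0,0,-1,0,0,0,-20,0,0,-1,0,0,0,0,0,40,-1,0,0,0,0,0,50,-1,0,0,0,0,0,50,-1,0,0,0,0,0,20,-1,0,0,0,0,0,0,-1]
}}

```text
time: 20.1
ee_pos: [0.5892, -0.2444, 0.2057]
tcp_rot: [0.442, 0.553, -0.442, 0.552]
contact_force: [0.7, 0.6, 0.1]
width: 0.0951
```

Run:
```python
from h import *
go([.4603,-.3845,.15],12.5)
snap('wrist','w14');snap('scene','s14')
```

```text
t 20.1 tcp [ 0.5892 -0.2444  0.2057] toolx [-0.001  0.001 -1.   ] jaw yaw 12.7 tooly [ 0.975  0.22  -0.001] toolz [ 0.22  -0.975 -0.001] w 0.0951 F [0.7 0.6 0.1]
world d mm [-128.9 -140.1  -55.7] tool d [  55.6 -156.6  108.4]
turn [ 0.2 -0.1  0. ] shift in target tool frame [  55.7 -156.2  108.9]
```

View pics/w14.png

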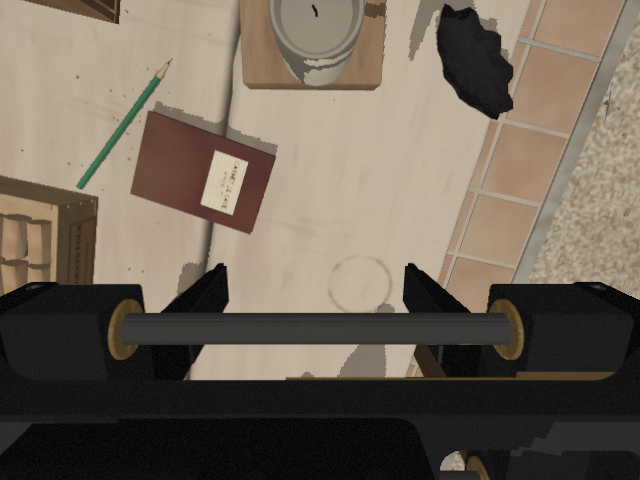

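View pics/s14.png

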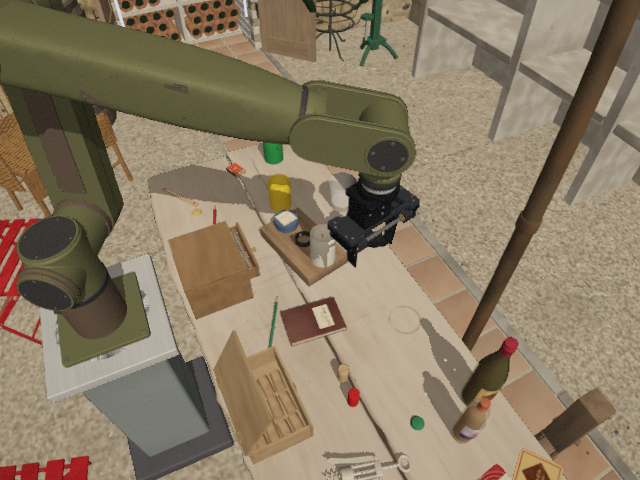

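```bash
python3 - <<'E'
from h import *
m1,_=load('w1');ms,_=load('s2')
print('cork',tri([ray(m1,(359,258)),ray(ms,(343.8,367.5))]),onz(m1,(359,258),.046))
print('red',tri([ray(m1,(342,305)),ray(ms,(250+415/4,270+487/4))]))
print('crate',tri([ray(m1,(277,135)),ray(ms,(271,348))]),tri([ray(m1,(243,310)),ray(ms,(312,430))]))
print('lid', onz(m1,(118,98),.15),[proj(m1,p) for p in []])
E
python3 - <<'E'
import cv2
im=cv2.imread('pics/s2.png')
cv2.imwrite('pics/cr.png',cv2.resize(im[320:470,200:400],None,fx=4,fy=4,interpolation=cv2.INTER_CUBIC))
E
```

```text
cork (array([ 0.46054658, -0.38437395,  0.0452234 ]), array([0.00125095, 0.00125095])) [ 0.45911227 -0.38397094  0.046     ]
red (array([ 0.45459933, -0.44043374,  0.04655975]), array([0.00029914, 0.00029914]))
crate (array([ 0.3463628 , -0.27826511,  0.04508456]), array([0.00509231, 0.00509231])) (array([ 0.34809329, -0.47180398,  0.04239696]), array([0.00088406, 0.00088406]))
lid [ 0.25803991 -0.28060312  0.15      ] []
```

View pics/cr.png

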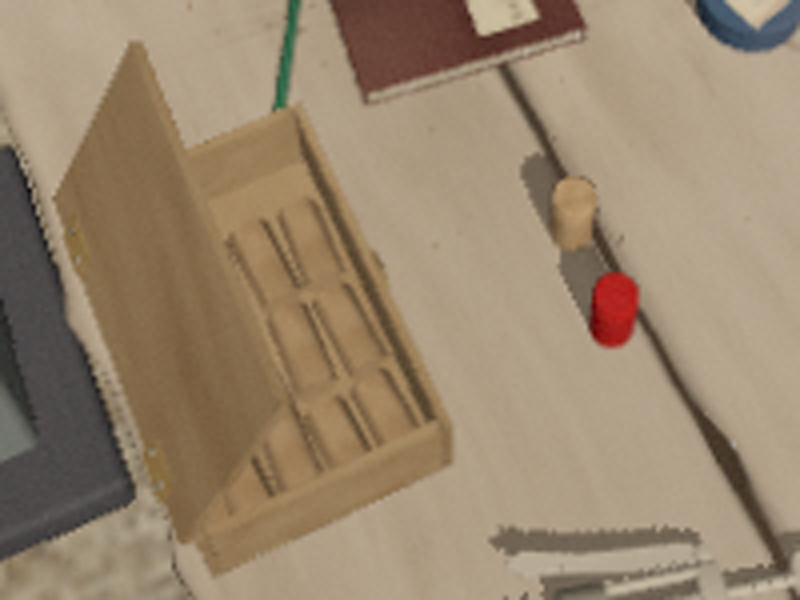

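{"op": "jog_arm", "data": {
  "plan": [0,0,0,0,-39,27,-1,0,0,0,0,-39,27,-1,0,0,0,15,-39,27,-1,0,0,0,40,-39,28,-0.2,0,0,0,40,0,0,-0.2,0,0,0,0,0,0,-0.2,0,0,0,0,0,0,-0.2,0,0,0,0,0,0,-0.2]
}}

```text
time: 21.2
ee_pos: [0.4633, -0.385, 0.1139]
tcp_rot: [0.441, 0.551, -0.441, 0.554]
contact_force: [0.0, 0.0, 0.2]
width: 0.0575
```

Run:
```python
from h import *
go([.4600,-.3845,.020],12.7)
snap('wrist','w15')
```

```text
t 21.2 tcp [ 0.4633 -0.385   0.1139] toolx [ 0.003 -0.003 -1.   ] jaw yaw 12.9 tooly [0.975 0.223 0.002] toolz [ 0.223 -0.975  0.004] w 0.0575 F [0.  0.  0.2]
world d mm [ -3.3   0.5 -93.9] tool d [93.9 -3.3 -1.5]
turn [ 0.2  0.2 -0.1] shift in target tool frame [93.9 -3.1 -1.2]
```

View pics/w15.png

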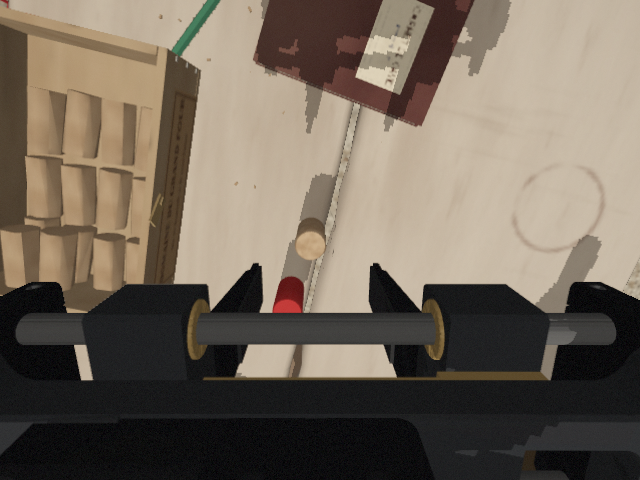

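Run:
```python
from h import *
m,_=load('w15'); p=onz(m,(311,246),.046); print(p)
go([p[0],p[1],.020],12.8)
```

```text
[ 0.46014287 -0.38465106  0.046     ]
t 21.25 tcp [ 0.4631 -0.385   0.1137] toolx [ 0.003 -0.003 -1.   ] jaw yaw 12.9 tooly [0.975 0.223 0.002] toolz [ 0.223 -0.975  0.003] w 0.0572 F [ 0.4 -0.1 -0.2]
world d mm [ -3.    0.4 -93.7] tool d [93.7 -3.  -1.3]
turn [ 0.1  0.2 -0.1] shift in target tool frame [93.7 -2.8 -1. ]
```

{"op": "jog_arm", "data": {
  "plan": [0,0,0,30,-3,-1,-0.2,0,0,0,40,0,0,-0.2,0,0,0,24,0,0,-0.2,0,0,0,0,0,0,1,0,0,0,0,0,0,1,0,0,0,0,0,0,1,0,0,0,0,0,0,1,0,0,0,0,0,0,1],
  "grip_force": 12
}}

```text
time: 22.25
ee_pos: [0.4591, -0.3851, 0.0186]
tcp_rot: [0.441, 0.552, -0.441, 0.553]
contact_force: [0.5, 0.9, 3.7]
width: 0.0233
```

```bash
python3 - <<'E'
from h import *
go(None)
# where is the tin now? 
for n,px in [('w10',(319,253))]:
    m,_=load(n); print('tin w10',onz(m,px,.064))
    c=[(233,192),(407,194)]; print([onz(m,x,.035).round(4) for x in c])
E
python3 - <<'E'
import cv2
for n,(x0,y0),s in [('s14',(250,190),8)]:
    im=cv2.imread(f'pics/{n}.png')[y0:y0+70,x0:x0+100]
    cv2.imwrite('pics/c14.png',cv2.resize(im,None,fx=s,fy=s,interpolation=cv2.INTER_CUBIC))
E
```

```text
t 22.25 tcp [ 0.4591 -0.3851  0.0186] toolx [ 0.002 -0.002 -1.   ] jaw yaw 12.8 tooly [0.975 0.222 0.001] toolz [ 0.222 -0.975  0.002] w 0.0233 F [0.5 0.9 3.7]
tin w10 [0.51773951 0.06128267 0.064     ]
[array([0.4477, 0.084 , 0.035 ]), array([0.5729, 0.1111, 0.035 ])]
```

View pics/c14.png

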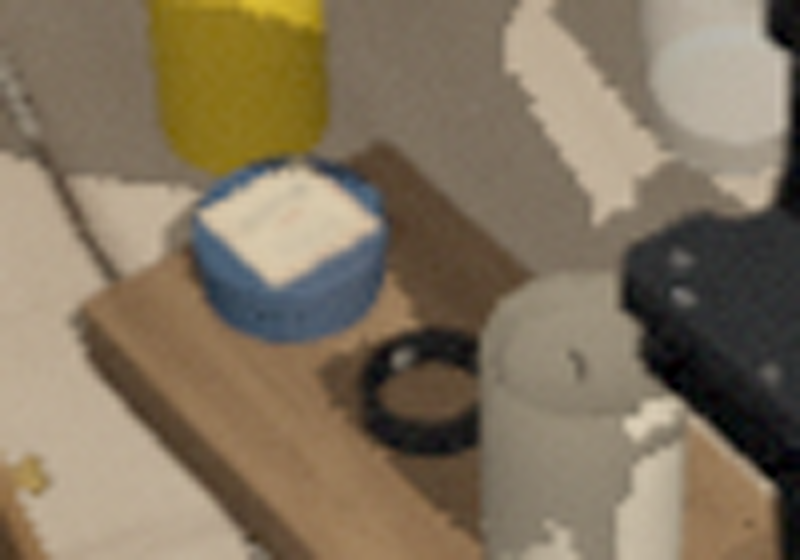

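{"op": "jog_arm", "data": {
  "plan": [0,0,0,-10,0,0,1,0,0,0,-40,0,0,1,0,0,0,-50,0,0,1,0,0,0,-50,5,-10,1,0,0,0,-20,16,-42,1,0,0,0,0,18,-50,1,0,0,0,0,18,-50,1,0,0,0,0,18,-50,1]
}}

```text
time: 23.25
ee_pos: [0.4865, -0.1692, 0.1876]
tcp_rot: [0.441, 0.552, -0.441, 0.553]
contact_force: [1.1, 0.6, -0.2]
width: 0.0232
```

{"op": "jog_arm", "data": {
  "plan": [0,0,0,0,18,-50,1,0,0,0,0,18,-50,1,0,0,0,0,18,-50,1,0,0,0,0,15,-35,1,0,0,0,0,9,-20,1,0,0,0,25,0,0,1,0,0,0,25,0,0,1,0,0,0,0,0,0,1]
}}

```text
time: 24.25
ee_pos: [0.5155, 0.0465, 0.1351]
tcp_rot: [0.44, 0.554, -0.442, 0.551]
contact_force: [0.0, -0.0, -0.6]
width: 0.0233
```

Run:
```python
from h import *
go([.517,.062,.083],12.7)
snap('wrist','w16');snap('scene','s16')
```

```text
t 24.25 tcp [0.5155 0.0465 0.1351] toolx [-0.005  0.    -1.   ] jaw yaw 12.8 tooly [ 0.975  0.222 -0.005] toolz [ 0.222 -0.975 -0.001] w 0.0233 F [ 0.  -0.  -0.6]
world d mm [  1.5  15.5 -52.1] tool d [ 52.    5.2 -14.7]
turn [ 0.1 -0.1  0.3] shift in target tool frame [ 52.1   4.9 -14.8]
```

View pics/w16.png

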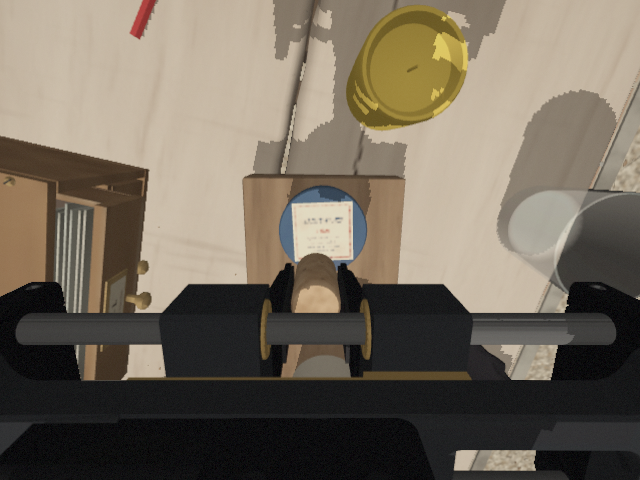

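Run:
```python
from h import *
m,_=load('w16'); p=onz(m,(323,229),.064); print(p); go([p[0],p[1],.083],12.8)
```

```text
[0.51767119 0.06084387 0.064     ]
t 24.35 tcp [0.5175 0.0463 0.1378] toolx [ 0.  0. -1.] jaw yaw 12.8 tooly [0.975 0.222 0.   ] toolz [ 0.222 -0.975  0.   ] w 0.0234 F [ 0.6 -0.5  0.2]
world d mm [  0.2  14.5 -54.8] tool d [ 54.8   3.3 -14.1]
turn [-0.  0. -0.] shift in target tool frame [ 54.8   3.4 -14.1]
```

{"op": "jog_arm", "data": {
  "plan": [0,0,0,0,3,-15,1,0,0,0,25,0,0,1,0,0,0,17,0,0,1,0,0,0,5,0,0,1,0,0,0,4,0,0,1,0,0,0,2,0,0,1,0,0,0,0,0,0,1,0,0,0,0,0,0,1]
}}

```text
time: 25.35
ee_pos: [0.5173, 0.0616, 0.0846]
tcp_rot: [0.441, 0.552, -0.441, 0.553]
contact_force: [-0.1, -0.2, 0.1]
width: 0.0234
```

Run:
```python
from h import *
go([.5177,.061,.083],12.8)
snap('wrist','w17');_,im=snap('scene','s17')
cv2.imwrite('pics/c17.png',cv2.resize(im[160:280,220:380],None,fx=5,fy=5,interpolation=cv2.INTER_CUBIC))
```

```text
t 25.35 tcp [0.5173 0.0616 0.0846] toolx [ 0.001  0.    -1.   ] jaw yaw 12.8 tooly [0.975 0.221 0.001] toolz [ 0.221 -0.975  0.   ] w 0.0234 F [-0.1 -0.2  0.1]
world d mm [ 0.4 -0.6 -1.6] tool d [1.6 0.3 0.7]
turn [-0.  0. -0.] shift in target tool frame [1.6 0.3 0.7]
```

View pics/w17.png

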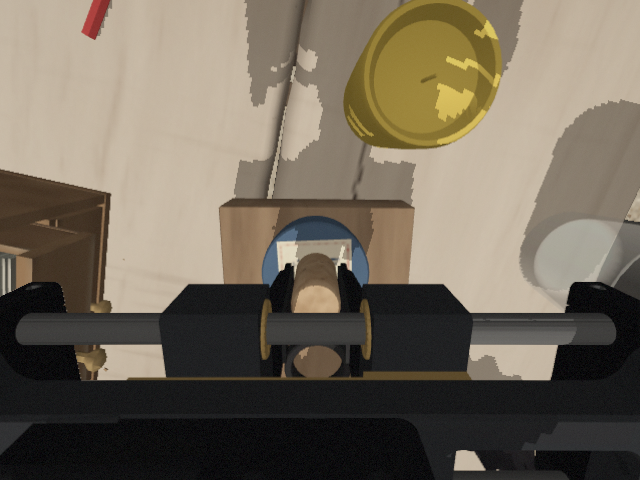

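View pics/c17.png

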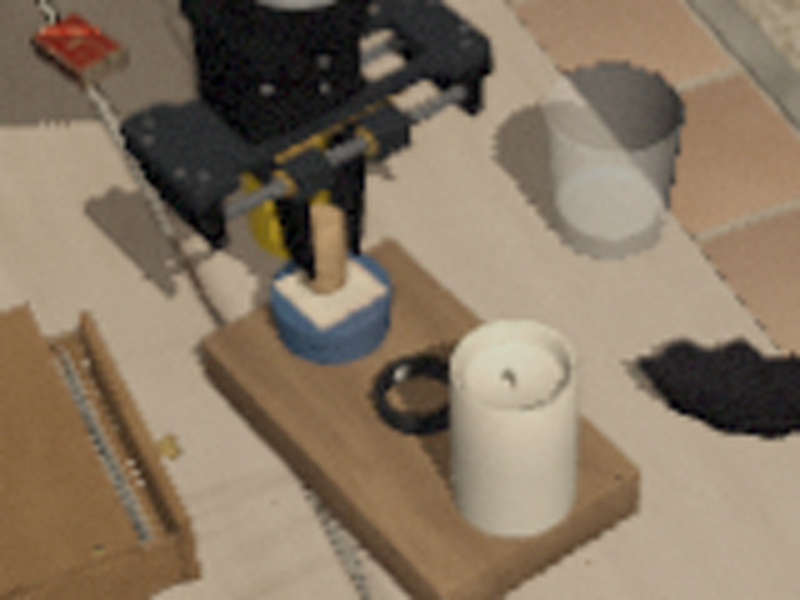

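{"op": "jog_arm", "data": {
  "plan": [0,0,0,1.5,0,0,1,0,0,0,1,0,0,1,0,0,0,0,0,0,1,0,0,0,0,0,0,0.2,0,0,0,0,0,0,-0.1,0,0,0,0,0,0,-0.1,0,0,0,-30,0,0,-0.1,0,0,0,-50,0,0,-0.1]
}}

```text
time: 26.45
ee_pos: [0.5151, 0.0616, 0.1599]
tcp_rot: [0.44, 0.554, -0.442, 0.551]
contact_force: [1.0, 0.3, 0.1]
width: 0.0523
```

Run:
```python
from h import *
go([.4745,.3772,.16],20)
snap('wrist','w18');_,im=snap('scene','s18')
cv2.imwrite('pics/c18.png',cv2.resize(im[160:280,220:380],None,fx=5,fy=5,interpolation=cv2.INTER_CUBIC))
```

```text
t 26.45 tcp [0.5151 0.0616 0.1599] toolx [-0.006 -0.    -1.   ] jaw yaw 12.8 tooly [ 0.975  0.222 -0.005] toolz [ 0.222 -0.975 -0.001] w 0.0523 F [1.  0.3 0.1]
world d mm [-4.060e+01  3.156e+02  1.000e-01] tool d [ 1.000e-01  3.030e+01 -3.168e+02]
turn [-7.2 -0.1  0.3] shift in target tool frame [-1.000e-01  6.980e+01 -3.105e+02]
```

View pics/w18.png

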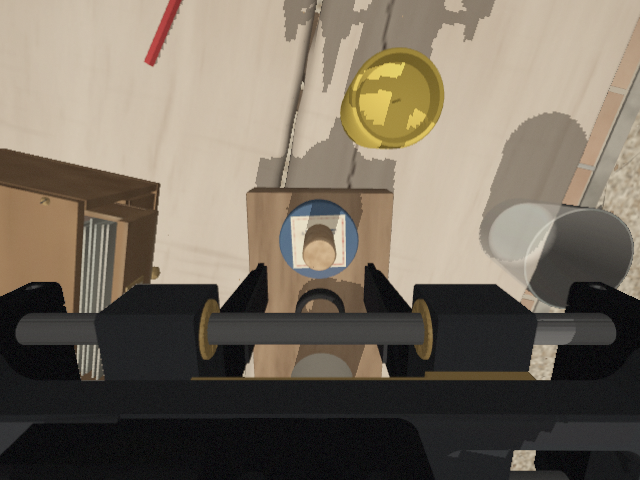

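View pics/c18.png

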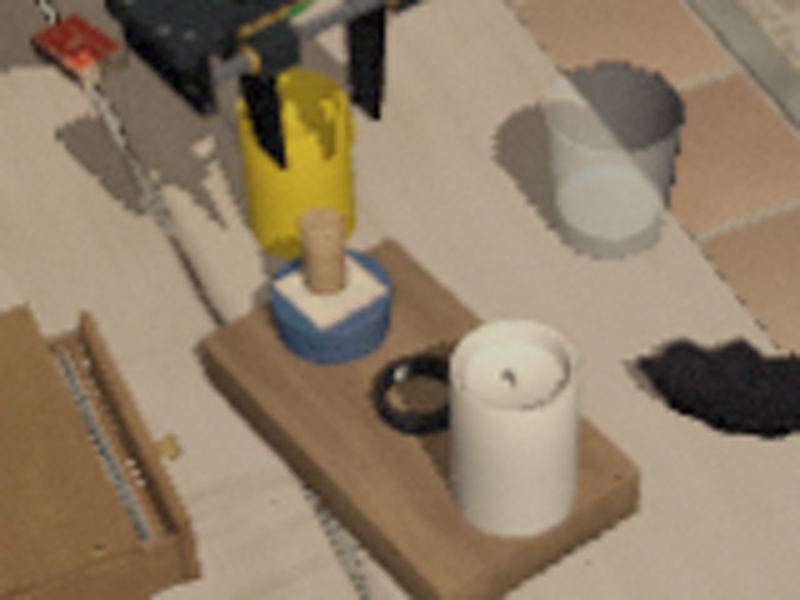

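{"op": "jog_arm", "data": {
  "plan": [0,0,0,-10,4,-40,-0.1,0,0,0,0,4,-48,-1,0,0,0,0,4,-48,-1,0,0,0,0,4,-48,-1,0,0,0,0,4,-48,-1,0,0,0,0,4,-48,-1,0,0,0,0,4,-37,-1,10.5,0,0,0,0,0,-1]
}}

```text
time: 27.55
ee_pos: [0.4731, 0.3792, 0.1707]
tcp_rot: [0.49, 0.51, -0.491, 0.509]
contact_force: [1.5, 0.6, 0.1]
width: 0.0951
```

{"op": "jog_arm", "data": {
  "plan": [10.5,0,0,0,0,0,-1,10.5,0,0,0,0,0,-1,10.5,0,0,10,0,0,-1,10.5,0,0,10,0,0,-1,10.5,0,0,20,0,0,-1,10.5,0,0,20,0,0,-1,10.5,0,0,0,0,0,-1,0,0,0,0,0,0,-1]
}}

```text
time: 28.55
ee_pos: [0.4737, 0.3767, 0.1106]
tcp_rot: [-0.697, -0.116, 0.698, -0.116]
contact_force: [-0.2, 0.7, 0.1]
width: 0.0951
```

Run:
```python
from h import *
go([.4745,.3772,.006],-71)
snap('wrist','w19')
```

```text
t 28.55 tcp [0.4737 0.3767 0.1106] toolx [-0.001 -0.001 -1.   ] jaw yaw -71.1 tooly [ 0.324 -0.946  0.   ] toolz [-0.946 -0.324  0.001] w 0.0951 F [-0.2  0.7  0.1]
world d mm [   0.8    0.5 -104.6] tool d [104.6  -0.2  -1.1]
turn [-0.1  0.1 -0. ] shift in target tool frame [104.6  -0.2  -0.9]
```

View pics/w19.png

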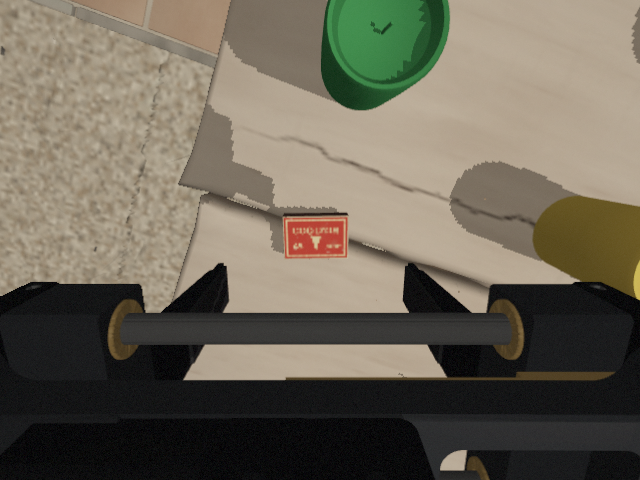

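Run:
```python
from h import *
m,_=load('w19'); p=onz(m,(316,237),.015); print(p); go([p[0],p[1],.006],-71)
P=[onz(m,x,.015) for x in [(284,216),(347,214),(347,257),(286,259)]]
d=P[1]-P[0]+P[2]-P[3]; print(np.degrees(np.arctan2(d[1],d[0])),np.mean(P,0))
```

```text
[0.47344806 0.37695261 0.015     ]
t 28.6 tcp [0.4739 0.3769 0.1112] toolx [-0. -0. -1.] jaw yaw -71.0 tooly [ 0.325 -0.946  0.   ] toolz [-0.946 -0.325  0.   ] w 0.0952 F [-0.5 -0.8 -0.2]
world d mm [-5.000e-01  1.000e-01 -1.052e+02] tool d [105.2  -0.2   0.4]
turn [-0.  0. -0.] shift in target tool frame [105.2  -0.2   0.4]
-69.12781194520932 [0.47355221 0.37700065 0.015     ]
```

{"op": "jog_arm", "data": {
  "plan": [-1.5,0,0,35,0,0,-1,0,0,0,40,0,0,-1,0,0,0,28,0,0,-1,0,0,0,0,0,0,1,0,0,0,0,0,0,1,0,0,0,0,0,0,1,0,0,0,0,0,0,1,0,0,0,0,0,0,1],
  "grip_force": 12
}}

```text
time: 29.6
ee_pos: [0.4745, 0.3773, 0.0096]
tcp_rot: [0.696, 0.125, -0.696, 0.125]
contact_force: [-1.0, -0.3, 3.7]
width: 0.0526
```

Run:
```python
from h import *
go([.4622,-.2298,.16],-7.7)
```

```text
t 29.6 tcp [0.4745 0.3773 0.0096] toolx [ 0.001  0.001 -1.   ] jaw yaw -69.7 tooly [ 0.347 -0.938 -0.   ] toolz [-0.938 -0.347 -0.001] w 0.0526 F [-1.  -0.3  3.7]
world d mm [ -12.3 -607.1  150.4] tool d [-150.9  565.   222.1]
turn [-62.   -0.1  -0. ] shift in target tool frame [-150.4   69.1  603.3]
```

{"op": "jog_arm", "data": {
  "plan": [0,0,0,-10,0,0,1,0,0,0,-40,0,0,1,-10.3,0,0,-50,0,0,1,-10.3,0,0,-50,0,0,1,-10.3,0,0,-30,0,0,1,-10.3,0,0,0,0,0,1,-10.3,0,0,0,0,0,1,-10.3,0,0,0,0,0,1]
}}

```text
time: 30.6
ee_pos: [0.474, 0.377, 0.1895]
tcp_rot: [0.532, 0.466, -0.532, 0.466]
contact_force: [-0.5, 0.1, 0.1]
width: 0.0527
```

Run:
```python
from h import *
go([.4622,-.2298,.19],-7.7)
snap('wrist','w20')
```

```text
t 30.6 tcp [0.474  0.377  0.1895] toolx [ 0.001  0.    -1.   ] jaw yaw -7.5 tooly [ 0.991 -0.131  0.001] toolz [-0.131 -0.991 -0.   ] w 0.0527 F [-0.5  0.1  0.1]
world d mm [-1.180e+01 -6.068e+02  5.000e-01] tool d [ -0.8  68.  603.1]
turn [ 0.2 -0.  -0. ] shift in target tool frame [-5.000e-01  6.960e+01  6.029e+02]
```

View pics/w20.png

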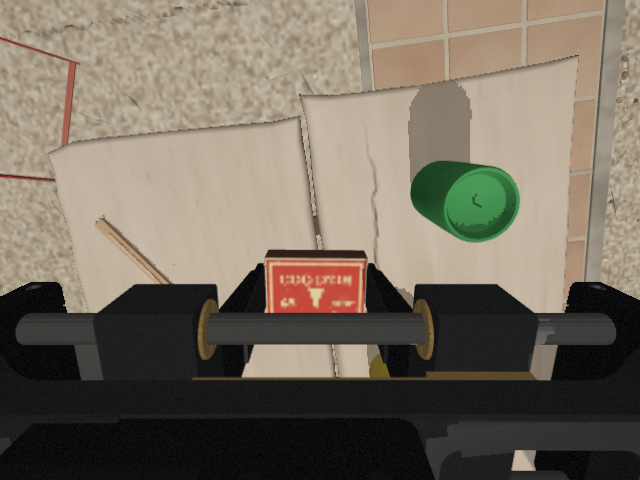

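Matchbox held square at (316,287). I'll travel at height to the notebook.

{"op": "jog_arm", "data": {
  "plan": [0,0,0,-5,4,35,1,0,0,0,0,6,50,1,0,0,0,0,6,52,1,0,0,0,0,6,52,1,0,0,0,0,6,52,1,0,0,0,0,6,52,1,0,0,0,0,6,52,1,0,0,0,0,6,52,1]
}}

```text
time: 31.65
ee_pos: [0.4648, -0.0242, 0.1943]
tcp_rot: [0.534, 0.463, -0.533, 0.464]
contact_force: [0.3, -0.5, -1.2]
width: 0.0525
```

{"op": "jog_arm", "data": {
  "plan": [0,0,0,0,6,52,1,0,0,0,0,6,52,1,0,0,0,0,6,52,1,0,0,0,0,5,50,1,0,0,0,20,0,0,1,0,0,0,40,0,0,1,0,0,0,30,0,0,1,0,0,0,0,0,0,1]
}}

```text
time: 32.65
ee_pos: [0.4573, -0.2274, 0.1003]
tcp_rot: [-0.533, -0.467, 0.534, -0.462]
contact_force: [0.0, 0.5, 0.7]
width: 0.0524
```

Run:
```python
from h import *
go([.4622,-.2298,.023],-7.7)
snap('wrist','w21')
```

```text
t 32.65 tcp [ 0.4573 -0.2274  0.1003] toolx [-0.006  0.004 -1.   ] jaw yaw -7.9 tooly [ 0.99  -0.138 -0.006] toolz [-0.138 -0.99  -0.003] w 0.0524 F [0.  0.5 0.7]
world d mm [  4.9  -2.4 -77.3] tool d [77.3  5.7  2. ]
turn [-0.2 -0.2  0.4] shift in target tool frame [77.3  5.2  1.8]
```

View pics/w21.png

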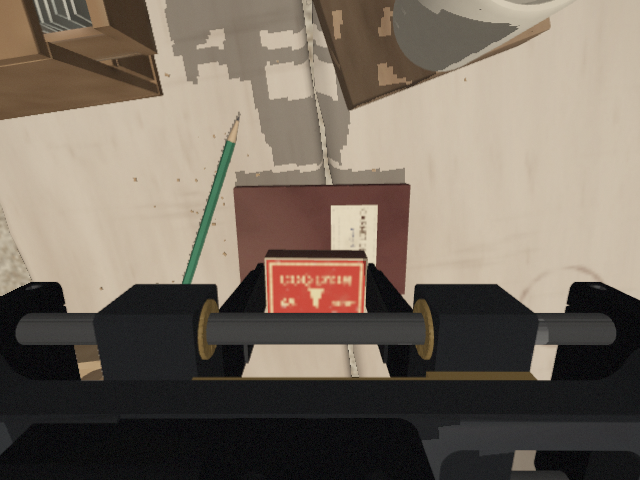

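{"op": "jog_arm", "data": {
  "plan": [0,0,0,30,5,2,1,0,0,0,30,0,0,1,0,0,0,10,0,0,1,0,0,0,4,0,0,1,0,0,0,2,0,0,1,0,0,0,0,0,0,1,0,0,0,0,0,0,1,0,0,0,0,0,0,1]
}}

```text
time: 33.7
ee_pos: [0.4644, -0.2326, 0.028]
tcp_rot: [0.533, 0.464, -0.533, 0.465]
contact_force: [-0.0, 0.4, 0.7]
width: 0.0524
```

Run:
```python
from h import *
go([.4622,-.2298,.0226],-7.7)
```

```text
t 33.7 tcp [ 0.4644 -0.2326  0.028 ] toolx [ 0.001 -0.    -1.   ] jaw yaw -7.9 tooly [ 0.991 -0.137  0.001] toolz [-0.137 -0.991  0.   ] w 0.0524 F [-0.   0.4  0.7]
world d mm [-2.2  2.8 -5.4] tool d [ 5.4 -2.6 -2.5]
turn [-0.2  0.  -0. ] shift in target tool frame [ 5.4 -2.6 -2.5]
```

{"op": "jog_arm", "data": {
  "plan": [0,0,0,3,-2,-2,1,0,0,0,2,0,0,1,0,0,0,0.5,0,0,1,0,0,0,0,0,0,0.2,0,0,0,0,0,0,-0.6,0,0,0,0,0,0,-0.6,0,0,0,-20,0,0,-0.6,0,0,0,-50,0,0,-0.6]
}}

```text
time: 34.7
ee_pos: [0.4603, -0.2288, 0.0896]
tcp_rot: [-0.533, -0.467, 0.534, -0.462]
contact_force: [0.8, 0.0, 0.2]
width: 0.0762
```

{"op": "jog_arm", "data": {
  "plan": [0,0,0,-50,0,0,-0.6,0,0,0,-50,0,0,-0.6,0,0,0,-30,0,0,-0.6,0,0,0,0,0,40,-0.6,0,0,0,0,0,50,-0.6,0,0,0,0,0,50,-0.6,0,0,0,0,0,20,-0.6,0,0,0,0,0,0,-0.6]
}}

```text
time: 35.7
ee_pos: [0.4402, -0.3891, 0.2215]
tcp_rot: [0.534, 0.464, -0.533, 0.463]
contact_force: [-0.4, -0.4, 0.1]
width: 0.076
```

Run:
```python
from h import *
go(None)
snap('wrist','w22');snap('top','t22');_,im=snap('scene','s22')
cv2.imwrite('pics/c22.png',cv2.resize(im[190:350,220:420],None,fx=4,fy=4,interpolation=cv2.INTER_CUBIC))
```

```text
t 35.7 tcp [ 0.4402 -0.3891  0.2215] toolx [-0.001  0.001 -1.   ] jaw yaw -8.0 tooly [ 0.99  -0.139 -0.001] toolz [-0.139 -0.99  -0.001] w 0.076 F [-0.4 -0.4  0.1]
```

View pics/w22.png

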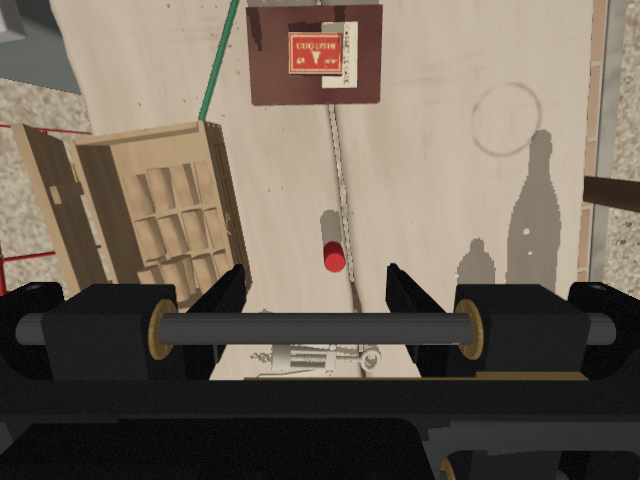

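View pics/c22.png

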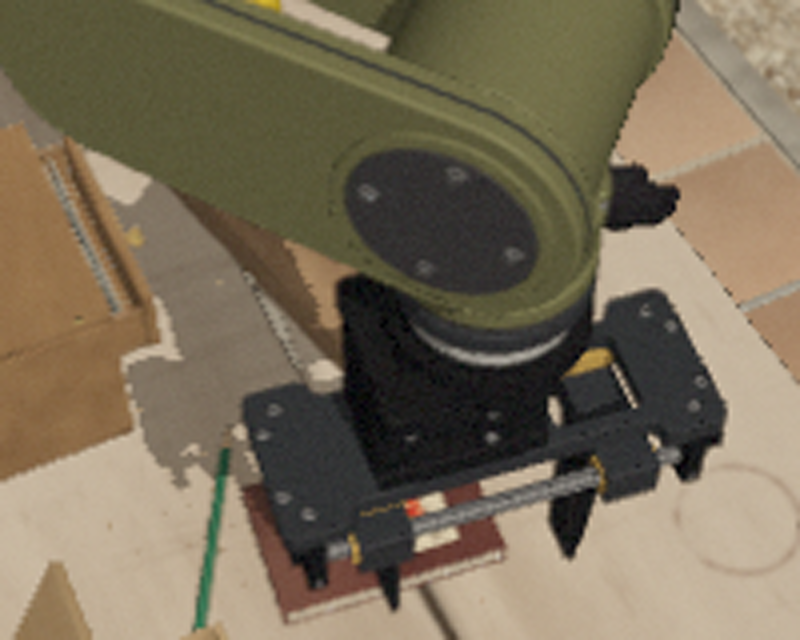

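View pics/t22.png

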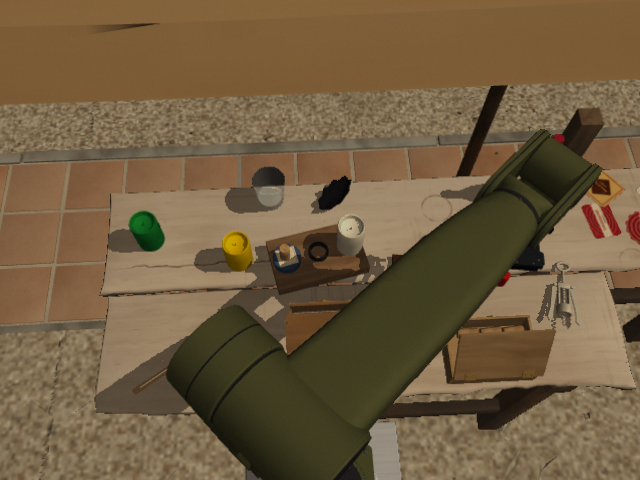

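Run:
```python
from h import *
m,_=load('w22')
P=[onz(m,x,.013) for x in [(245,8),(383,5),(381,103),(252,105)]]; c=np.mean(P,0)
B=[onz(m,x,.028) for x in [(290,34),(341,33),(341,71),(290,74)]]; b=np.mean(B,0)
print('nb',c.round(4),'match',b.round(4),'diff',(b-c).round(4)); d=B[1]-B[0]; e=P[1]-P[0]; print(np.degrees([np.arctan2(d[1],d[0]),np.arctan2(e[1],e[0])]))
m,im=load('t22')
cv2.imwrite('pics/ct22.png',cv2.resize(im[200:310,240:400],None,fx=5,fy=5,interpolation=cv2.INTER_CUBIC))
```

```text
nb [ 0.462  -0.2306  0.013 ] match [ 0.4622 -0.2308  0.028 ] diff [ 0.0002 -0.0002  0.015 ]
[-6.95273381 -6.86330985]
```

View pics/ct22.png

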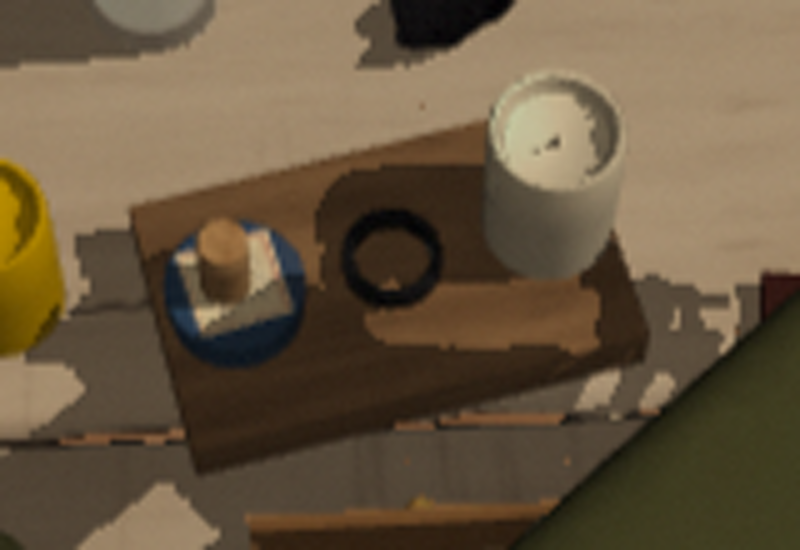

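Run:
```python
from h import *
m,_=load('t22'); f=lambda x,y:(240+x/5,200+y/5)
fl=onz(m,f(133,207),.035); nl=onz(m,f(194,455),.035); nr=onz(m,f(648,338),.035)
c=(fl+nr)/2; u=(nr-nl)[:2]; print('len',np.linalg.norm(u),np.linalg.norm(fl-nl)); u/=np.linalg.norm(u); v=np.array([-u[1],u[0]])
print('center',c.round(4),u)
for n,px,z in [('ring',(392,256),.049),('candle',(554,132),.129),('tin',(236,284),.064),('cork',(223,240),.110)]:
    p=onz(m,f(*px),z); q=p[:2]-c[:2]; q2=p[:2]-[.534,-.0135]
    print(n,p.round(4),'along,across',(q@u).round(4),(q@v).round(4),' vs wrist centre',(q2@u).round(4),(q2@v).round(4))
```

```text
len 0.21780407949349456 0.1300766187786643
center [ 0.5328 -0.0159  0.035 ] [ 0.21492769 -0.97662996]
ring [ 0.5344 -0.0178  0.049 ] along,across 0.0022 0.0011  vs wrist centre 0.0043 -0.0005
candle [ 0.5543 -0.091   0.129 ] along,across 0.078 0.0048  vs wrist centre 0.0801 0.0031
tin [0.5171 0.055  0.064 ] along,across -0.0726 -0.0001  vs wrist centre -0.0705 -0.0018
cork [0.5179 0.059  0.11  ] along,across -0.0763 0.0015  vs wrist centre -0.0742 -0.0002
```

All well inside tolerance, and the arm is clear of everything. I'm handing in.

Run:
```python
from h import *
print(order.hand_in())
```

```text
the job is handed in; nothing more can be done
None
```

I set out all five things and handed the job in at about 36 s of the 128 s allowed; no verdict is reported.

| Thing | Last check (mm from target reference) | Allowed |
|---|---|---|
| Candle, notebook end | 78 from the block's middle, 5 off the centre line | 60–92, within 18 |
| Tin, other end | 73 from the middle, on the centre line | 60–92, within 18 |
| Ring | 2 from the middle, 1 off the centre line | within 15, within 18 |
| Cork on the lid | about 4 from the lid's centre | within 14 |
| Matchbox on the notebook | under 1 off centre, about 0.1° out of line | within 20, 0.3 rad |

- **Tumbler and dish:** they look unmoved in the last top view. I judged this by eye and did not measure it.
- **Heights:** two-view heights of the block's top came out at 25–33 mm, against 35 in the text. The notebook's came out at 3–13 mm, against 13. I used the text's figures for both.
- **Positions:** the block's middle differed by about 3 mm between the top and wrist cameras, and the tin's place along the block by about 6 mm. All of these stay within tolerance.

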